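# Change the paint coupons in the light-fastness tester

## Task

The light-fastness tester has finished its run with all three lamp switches still on: flip all of them off first, with the finished (faded) coupon holders still in their wells, and then stand the finished holders upright on the log book. After that seat every fresh holder from the bench fully home in a well of its own, lug in the notch, flip on the lamp switch of each loaded well and leave those of empty wells off, and finally press the green start plunger right down and let it come up again. Do not knock over any of the glass jars.

Things in the scene. Friction and masses are not known exactly. Their poses are not given: they have to be found in the camera images.
- tester: Tester: grey box fixed to the bench, 180 mm deep (x), 305 mm wide (y -180 to +125 mm), deck 50 mm above the bench. Origin on the bench under the middle column, x to its back, y to the robot's left. At x = 42 mm wells 1, 2, 3 at y = 85, 0, -85 mm; their lamp switches in front of them at x = -52 mm; green start plunger at x = -52, y = -148 mm.
- well1 (a point): Centre of the floor of well 1 (left), at deck height; axes as the tester's. A collar 8 mm high, bore 44 mm, wall 5 mm, with a notch 11.6 mm wide in its front (-x) for the lug: a holder goes down to the floor only with its lug in the notch (its x along the tester's x), else the lug rides on the collar.
- switch1 (a joint): Lamp switch of well 1: toggle bat, pivot 5 mm above the deck, 28 mm long, 9 mm thick at its black tip. Tips along the tester's x: +0.32 rad, to the back (green line), is on; -0.32, to the front (black dot), is off. Pushed past upright (about 2 N at the tip) it snaps over by itself.
- bat1 (a point): Point near the tip of the bat of switch 1, 26 mm from its pivot and 2 mm inside the very tip.
- well2 (a point): Centre of the floor of well 2 (middle), at deck height; axes as the tester's. A collar 8 mm high, bore 44 mm, wall 5 mm, with a notch 11.6 mm wide in its front (-x) for the lug: a holder goes down to the floor only with its lug in the notch (its x along the tester's x), else the lug rides on the collar.
- switch2 (a joint): Lamp switch of well 2: toggle bat, pivot 5 mm above the deck, 28 mm long, 9 mm thick at its black tip. Tips along the tester's x: +0.32 rad, to the back (green line), is on; -0.32, to the front (black dot), is off. Pushed past upright (about 2 N at the tip) it snaps over by itself.
- bat2 (a point): Point near the tip of the bat of switch 2, 26 mm from its pivot and 2 mm inside the very tip.
- well3 (a point): Centre of the floor of well 3 (right), at deck height; axes as the tester's. A collar 8 mm high, bore 44 mm, wall 5 mm, with a notch 11.6 mm wide in its front (-x) for the lug: a holder goes down to the floor only with its lug in the notch (its x along the tester's x), else the lug rides on the collar.
- switch3 (a joint): Lamp switch of well 3: toggle bat, pivot 5 mm above the deck, 28 mm long, 9 mm thick at its black tip. Tips along the tester's x: +0.32 rad, to the back (green line), is on; -0.32, to the front (black dot), is off. Pushed past upright (about 2 N at the tip) it snaps over by itself.
- bat3 (a point): Point near the tip of the bat of switch 3, 26 mm from its pivot and 2 mm inside the very tip.
- plunger (a joint): Start plunger: travel in m, 0 up, 0.010 fully down at its stop. A spring pushes it up (2 N at the top, 6 N at the stop).
- plunger_top (a point): Centre of the top of the green mushroom head of the plunger, 30 mm in diameter, 80 mm above the bench when up.
- new_yellow: Fresh holder with a bright yellow disc on top, standing on the bench at the left. Origin: centre of its underside; z up. 40 mm wide, 34 mm high, about 70 g; grip its black ridged side 11 mm or more above the underside. A brass lug (8 mm wide, 7 mm high) juts from its foot along its own -x to 28 mm from the axis; a metal half-moon covers the top half away from it.
- new_red: Fresh holder with a bright red disc on top, standing on the bench at the left. Origin: centre of its underside; z up. 40 mm wide, 34 mm high, about 70 g; grip its black ridged side 11 mm or more above the underside. A brass lug (8 mm wide, 7 mm high) juts from its foot along its own -x to 28 mm from the axis; a metal half-moon covers the top half away from it.
- new_blue: Fresh holder with a deep blue disc on top, standing on the bench at the left. Origin: centre of its underside; z up. 40 mm wide, 34 mm high, about 70 g; grip its black ridged side 11 mm or more above the underside. A brass lug (8 mm wide, 7 mm high) juts from its foot along its own -x to 28 mm from the axis; a metal half-moon covers the top half away from it.
- old_1: Finished holder with a faded pale cream disc on top, at the start seated in well 1. Origin: centre of its underside; z up. 40 mm wide, 34 mm high, about 70 g; grip its black ridged side 11 mm or more above the underside. A brass lug (8 mm wide, 7 mm high) juts from its foot along its own -x to 28 mm from the axis; a metal half-moon covers the top half away from it.
- old_2: Finished holder with a faded pale pink disc on top, at the start seated in well 2. Origin: centre of its underside; z up. 40 mm wide, 34 mm high, about 70 g; grip its black ridged side 11 mm or more above the underside. A brass lug (8 mm wide, 7 mm high) juts from its foot along its own -x to 28 mm from the axis; a metal half-moon covers the top half away from it.
- old_3: Finished holder with a faded pale grey-blue disc on top, at the start seated in well 3. Origin: centre of its underside; z up. 40 mm wide, 34 mm high, about 70 g; grip its black ridged side 11 mm or more above the underside. A brass lug (8 mm wide, 7 mm high) juts from its foot along its own -x to 28 mm from the axis; a metal half-moon covers the top half away from it.
- log_book: Dark blue cloth-bound log book lying closed on the bench at the right, loose, 144 mm (its x) by 105 mm (its y), 14 mm thick. Origin at the centre of its underside.
- jar_smalt: Stoppered glass jar of blue pigment, 27 mm across and 61 mm high, standing at the back left of the bench. Origin at the centre of its underside.
- jar_verditer: Stoppered glass jar of green pigment, 27 mm across and 61 mm high, standing at the back left of the bench. Origin at the centre of its underside.
- jar_yellow_lake: Stoppered glass jar of yellow pigment, 27 mm across and 61 mm high, standing at the back left of the bench. Origin at the centre of its underside.
- jar_madder: Stoppered glass jar of pink pigment, 27 mm across and 61 mm high, standing behind the log book. Origin at the centre of its underside.

How it is judged:
On the way, in this order (a step that is already met when the one before it is completed fails the run):
1. all three lamp switches are off while the finished holders are still seated in their wells (value of joint each of switch1, switch2, switch3 below -0.2 rad and horizontal distance between old_1 and well1 below 0.0045 m and z of old_1 in the frame of well1 between -0.003 and 0.0022 m and angle between the x axis of old_1 and the x axis of well1, either way round below 0.2 rad and angle between each of old_1, old_2, old_3's own z axis and vertical below 0.06 rad and horizontal distance between old_2 and well2 below 0.0045 m and z of old_2 in the frame of well2 between -0.003 and 0.0022 m and angle between the x axis of old_2 and the x axis of well2, either way round below 0.2 rad and horizontal distance between old_3 and well3 below 0.0045 m and z of old_3 in the frame of well3 between -0.003 and 0.0022 m and angle between the x axis of old_3 and the x axis of well3, either way round below 0.2 rad), for 0.2 s.
2. every finished holder stands upright on the log book (x of old_1 in the frame of log_book between -0.06 and 0.06 m and y of old_1 in the frame of log_book between -0.045 and 0.045 m and z of old_1 in the frame of log_book between 0.01 and 0.018 m and angle between each of old_1, old_2, old_3's own z axis and vertical below 0.1 rad and linear speed of each of old_1, old_2, old_3 below 0.02 m/s and x of old_2 in the frame of log_book between -0.06 and 0.06 m and y of old_2 in the frame of log_book between -0.045 and 0.045 m and z of old_2 in the frame of log_book between 0.01 and 0.018 m and x of old_3 in the frame of log_book between -0.06 and 0.06 m and y of old_3 in the frame of log_book between -0.045 and 0.045 m and z of old_3 in the frame of log_book between 0.01 and 0.018 m), for 0.2 s.
3. every fresh holder is seated in a well with its lug in the notch and that well's switch on; switches of empty wells are off ((((horizontal distance between new_yellow and well1 below 0.0045 m and z of new_yellow in the frame of well1 between -0.003 and 0.0022 m and angle between the x axis of new_yellow and the x axis of well1, either way round below 0.2 rad and angle between new_yellow's own z axis and vertical below 0.06 rad) and value of joint switch1 above 0.2 rad) or ((horizontal distance between new_yellow and well2 below 0.0045 m and z of new_yellow in the frame of well2 between -0.003 and 0.0022 m and angle between the x axis of new_yellow and the x axis of well2, either way round below 0.2 rad and angle between new_yellow's own z axis and vertical below 0.06 rad) and value of joint switch2 above 0.2 rad) or ((horizontal distance between new_yellow and well3 below 0.0045 m and z of new_yellow in the frame of well3 between -0.003 and 0.0022 m and angle between the x axis of new_yellow and the x axis of well3, either way round below 0.2 rad and angle between new_yellow's own z axis and vertical below 0.06 rad) and value of joint switch3 above 0.2 rad)) and (((horizontal distance between new_red and well1 below 0.0045 m and z of new_red in the frame of well1 between -0.003 and 0.0022 m and angle between the x axis of new_red and the x axis of well1, either way round below 0.2 rad and angle between new_red's own z axis and vertical below 0.06 rad) and value of joint switch1 above 0.2 rad) or ((horizontal distance between new_red and well2 below 0.0045 m and z of new_red in the frame of well2 between -0.003 and 0.0022 m and angle between the x axis of new_red and the x axis of well2, either way round below 0.2 rad and angle between new_red's own z axis and vertical below 0.06 rad) and value of joint switch2 above 0.2 rad) or ((horizontal distance between new_red and well3 below 0.0045 m and z of new_red in the frame of well3 between -0.003 and 0.0022 m and angle between the x axis of new_red and the x axis of well3, either way round below 0.2 rad and angle between new_red's own z axis and vertical below 0.06 rad) and value of joint switch3 above 0.2 rad)) and (((horizontal distance between new_blue and well1 below 0.0045 m and z of new_blue in the frame of well1 between -0.003 and 0.0022 m and angle between the x axis of new_blue and the x axis of well1, either way round below 0.2 rad and angle between new_blue's own z axis and vertical below 0.06 rad) and value of joint switch1 above 0.2 rad) or ((horizontal distance between new_blue and well2 below 0.0045 m and z of new_blue in the frame of well2 between -0.003 and 0.0022 m and angle between the x axis of new_blue and the x axis of well2, either way round below 0.2 rad and angle between new_blue's own z axis and vertical below 0.06 rad) and value of joint switch2 above 0.2 rad) or ((horizontal distance between new_blue and well3 below 0.0045 m and z of new_blue in the frame of well3 between -0.003 and 0.0022 m and angle between the x axis of new_blue and the x axis of well3, either way round below 0.2 rad and angle between new_blue's own z axis and vertical below 0.06 rad) and value of joint switch3 above 0.2 rad)) and (value of joint switch1 below -0.2 rad or (horizontal distance between new_yellow and well1 below 0.0045 m and z of new_yellow in the frame of well1 between -0.003 and 0.0022 m and angle between the x axis of new_yellow and the x axis of well1, either way round below 0.2 rad and angle between new_yellow's own z axis and vertical below 0.06 rad) or (horizontal distance between new_red and well1 below 0.0045 m and z of new_red in the frame of well1 between -0.003 and 0.0022 m and angle between the x axis of new_red and the x axis of well1, either way round below 0.2 rad and angle between new_red's own z axis and vertical below 0.06 rad) or (horizontal distance between new_blue and well1 below 0.0045 m and z of new_blue in the frame of well1 between -0.003 and 0.0022 m and angle between the x axis of new_blue and the x axis of well1, either way round below 0.2 rad and angle between new_blue's own z axis and vertical below 0.06 rad)) and (value of joint switch2 below -0.2 rad or (horizontal distance between new_yellow and well2 below 0.0045 m and z of new_yellow in the frame of well2 between -0.003 and 0.0022 m and angle between the x axis of new_yellow and the x axis of well2, either way round below 0.2 rad and angle between new_yellow's own z axis and vertical below 0.06 rad) or (horizontal distance between new_red and well2 below 0.0045 m and z of new_red in the frame of well2 between -0.003 and 0.0022 m and angle between the x axis of new_red and the x axis of well2, either way round below 0.2 rad and angle between new_red's own z axis and vertical below 0.06 rad) or (horizontal distance between new_blue and well2 below 0.0045 m and z of new_blue in the frame of well2 between -0.003 and 0.0022 m and angle between the x axis of new_blue and the x axis of well2, either way round below 0.2 rad and angle between new_blue's own z axis and vertical below 0.06 rad)) and (value of joint switch3 below -0.2 rad or (horizontal distance between new_yellow and well3 below 0.0045 m and z of new_yellow in the frame of well3 between -0.003 and 0.0022 m and angle between the x axis of new_yellow and the x axis of well3, either way round below 0.2 rad and angle between new_yellow's own z axis and vertical below 0.06 rad) or (horizontal distance between new_red and well3 below 0.0045 m and z of new_red in the frame of well3 between -0.003 and 0.0022 m and angle between the x axis of new_red and the x axis of well3, either way round below 0.2 rad and angle between new_red's own z axis and vertical below 0.06 rad) or (horizontal distance between new_blue and well3 below 0.0045 m and z of new_blue in the frame of well3 between -0.003 and 0.0022 m and angle between the x axis of new_blue and the x axis of well3, either way round below 0.2 rad and angle between new_blue's own z axis and vertical below 0.06 rad))), for 0.2 s.
4. with the tester so loaded, the start plunger is pressed down to its stop (all of step 3 and value of joint plunger above 0.0088 m), for 0.2 s.
At the end, for the whole second after the job is handed in: Fresh holders flat on well floors: 4.5 mm sideways, 2 mm in height, 0.2 rad in yaw; switches on (over 0.2 rad) at loaded wells, off (under -0.2) at others; finished holders on the log book, upright within 0.1 rad, centre 8 to 12 mm inside its edges; plunger up; all at rest (all of step 2 and all of step 3 and value of joint plunger below 0.002 m and linear speed of each of new_yellow, new_red, new_blue below 0.02 m/s); the robot touches nothing.
It fails at once if a glass jar is knocked over (tilted more than 0.6 rad) (angle between any of jar_smalt, jar_verditer, jar_yellow_lake, jar_madder's own z axis and vertical above 0.6 rad).
Of old_1, old_2, old_3 only 2 to 3 are there at a start; the rules pass over those that are not, and their reading is None.
Of new_yellow, new_red, new_blue only 2 to 3 are there at a start; the rules pass over those that are not, and their reading is None.
At some moment in a run one of new_yellow, new_red, new_blue may be knocked a few centimetres aside while the robot is not near it.
Once in a run the grip may slacken for a moment while it holds something.
It also fails if it takes over 210 s, if anything falls off the work surface, if the arm or the gripper's body presses on something with over 40 N, if the wrist force passes 120 N, or if a joint passes its speed limit or range.

## Robot

A 7-joint arm with a two-finger parallel gripper is mounted at the origin on a cart in front of the work surface, level with it; the furniture and walls round the work are solid. World frame = base frame: x ahead of the robot, y to its left, z up, the work surface at z = 0. Lengths are in m, angles in rad, forces in N, time in s.
With the tool pointing down it reaches from about 0.425 to 0.925 m from the base axis. Payload 6.8 kg.
Tool frame: the origin (TCP) lies at the very end of the fingers, on their centre line; the grasp point (between the pads) lies 19 mm behind it (r.tcp_to_grasp is the distance from the TCP to the grasp point, in m); z points along the fingers, y is the line along which they close (so a half turn about z gives the same grasp; the last joint's range is limited). The gripper opens to 85 mm and grips with 20 to 120 N. Pads are 22 mm wide; open, the fingers measure 114 mm over their backs; the gripper's body (76 mm by 85 mm) begins 54 mm behind the grasp point. The pads swing forward as they close: fully open they stand 13 mm farther back than shut.
Start: joints at [-1.24, 0.477, 0.022, 1.555, -0.011, 1.109, -0.083], TCP at [0.287, 0.611, 0.231] pointing down, gripper open.
Joint ranges: [-2.96, 2.96], [-0.34, 2.1], [-1.41, 1.46], [0.24, 2.44], [-1.37, 4.51], [0.17, 1.92], [-2.96, 2.96]. Speed limits (rad/s): [2.39, 2.39, 3.14, 3.14, 3.14, 3.14, 3.14].

## Interface

Orientations are given as a rotation vector (axis times angle).
In Python, from bench import r gives the robot as it stands.
- The arm moves only by the tool step_arm, never from a script. Its argument "moves" is a list of rows, each a list of 7 numbers: the shift along the tool's x, y, z in mm, then the turn, a rotation vector about the tool's x, y, z in rad, then the finger opening in mm, from 0 to 85.4. A call has 1 to 8 rows; each row is the pose to reach, as a shift and turn from the pose commanded when the call began, along the tool's axes at that moment; what a row does not reach only later rows make up. A row lasts 1/10 s, in which the tool goes at most 50 mm and 8.59 degrees, less where a joint would pass 70% of its speed; a pose out of reach is approached as far as the arm can. A call with a gripper value outside its range is refused whole. The fingers move at their own pace and stop on an object; "grip_force" is the grip in N (left out, the last holds). Time passes only in rows, so rows that repeat a pose let the fingers close. It gives the time, the measured TCP pose, the force, the opening and the grip force at its end, in the units of the state.
- r.get_obs(): the state, without advancing time (a new reading comes with each control period).
- r.grab_frame(name): name is "side" or "top"; returns a dict with "image" (400x640x3 uint8, red, green, blue), "depth" (400x640 float32, m along the optical axis (not along the pixel's ray), 0 where there is no reading), "mtx" (3x3 intrinsics, pixels), "rvec" (rotation vector, rad) and "tvec" (3), from world to camera coordinates, as OpenCV has them. Camera axes: x right, y down, z forward; pixel columns grow to the right and rows downward; lengths in m; the calibration is good to about 2 mm. A picture is of the moment at which its call begins.
- r.hand_in(): hands the job in; it is judged then, once.
The state is a dict: "clock": time; "joints": joint angles; "qvel": joint speeds; "tau": joint torques, N m; "tcp_pos": TCP position; "orientation": TCP orientation; "contact_force": force on the tool from outside, world axes, zero at the start; "moment": the same for the moment, N m; "grip_width": finger opening in m; "gripper_force": force on a finger pad.
Only numpy, scipy, OpenCV 4.12 (cv2) and the standard library are available. Lean on these libraries where they do the work, as an engineer would, in place of code of your own. Each camera call takes 0.05 s, during which the arm holds its last target. There are 200 camera calls.

## Working session

There is one attempt and no reset: what is moved stays moved. The work goes in short steps, Python scripts to look and compute and a tool call to move; the robot and the scene stay as the last step left them, time stands still between calls to the robot, and variables do not carry over. Pictures are saved under pics/ and viewed, at most 14 in all, crops included, and the job is handed in when it is done.

Besides the shell and the picture viewer there is one more tool, called as name(argument=value, ...) on one line, values as JSON. step_arm: Moves the arm, as the interface text tells. Its arguments: {"type":"object","properties":{"moves":{"type":"array","items":{"type":"array","items":{"type":"number"}}},"grip_force":{"type":"number"}},"required":["moves"]}

```bash
ls; mkdir -p pics
cat > h.py <<'E'
import numpy as np, cv2
from bench import r
def grab(n,path=None,crop=None,s=1):
    f=r.grab_frame(n)
    np.savez(f'/tmp/{n}.npz',**{k:np.array(f[k]) for k in f})
    im=f['image'][:,:,::-1]
    if crop: im=im[crop[1]:crop[3],crop[0]:crop[2]]
    if s!=1: im=cv2.resize(im,None,fx=s,fy=s,interpolation=cv2.INTER_CUBIC)
    if path: cv2.imwrite(path,im)
    return f
def load(n): return dict(np.load(f'/tmp/{n}.npz'))
def ray(f,u,v,z):
    R=cv2.Rodrigues(np.array(f['rvec'],float))[0]; t=np.array(f['tvec'],float).ravel()
    d=R.T@np.linalg.solve(f['mtx'],[u,v,1.]); c=-R.T@t
    return c+d*(z-c[2])/d[2]
def proj(f,p):
    return cv2.projectPoints(np.array([p],float),np.array(f['rvec'],float),np.array(f['tvec'],float),np.array(f['mtx'],float),None)[0].ravel()
def pt(f,u,v):
    R=cv2.Rodrigues(np.array(f['rvec'],float))[0]; t=np.array(f['tvec'],float).ravel()
    return R.T@(np.linalg.solve(f['mtx'],[u,v,1.])*f['depth'][v,u]-t)
def cloud(f):
    R=cv2.Rodrigues(np.array(f['rvec'],float))[0]; t=np.array(f['tvec'],float).ravel()
    v,u=np.mgrid[:400,:640]; p=np.stack([u,v,np.ones_like(u)],-1)@np.linalg.inv(f['mtx']).T*f['depth'][...,None]
    return (p-t)@R
E
python3 - <<'E'
from h import *
np.set_printoptions(precision=4,suppress=True)
for n in('top','side'):
    f=grab(n,f'pics/{n}0.png'); R=cv2.Rodrigues(np.array(f['rvec'],float))[0]
    print(n,-R.T@np.array(f['tvec']).ravel(),R,f['mtx'])
print(r.get_obs(), r.tcp_to_grasp)
E
```

```text
pics
top [0.3052 0.1874 1.5572] [[ 0.0299 -0.9948  0.0976]
 [-0.9872 -0.0447 -0.1534]
 [ 0.157  -0.0918 -0.9833]] [[473.0069   0.     312.0238]
 [  0.     473.0069 206.8821]
 [  0.       0.       1.    ]]
side [0.4468 0.9314 0.7791] [[-0.991  -0.1333  0.0145]
 [-0.0939  0.6128 -0.7846]
 [ 0.0957 -0.7789 -0.6198]] [[411.166    0.     312.6169]
 [  0.     411.166  200.5273]
 [  0.       0.       1.    ]]
{'clock': 0.1, 'joints': array([-1.2401,  0.4777,  0.0223,  1.5564, -0.0115,  1.1093, -0.0831]), 'qvel': array([-0.0011, -0.001 ,  0.0004, -0.0031,  0.0013,  0.0003,  0.0021]), 'tau': array([  0.0041, -59.7765,   1.6134, -28.1953,   0.0128,   0.005 ,
         0.    ]), 'tcp_pos': array([0.2866, 0.6106, 0.2304]), 'orientation': array([-0.6837, -3.0661,  0.0026]), 'contact_force': array([-0.7385, -0.5111, -0.2635]), 'moment': array([ 0.0409,  0.0347, -0.0254]), 'gripper_force': 0.0, 'grip_width': 0.08555827173655153} 0.0187
```

View pics/top0.png

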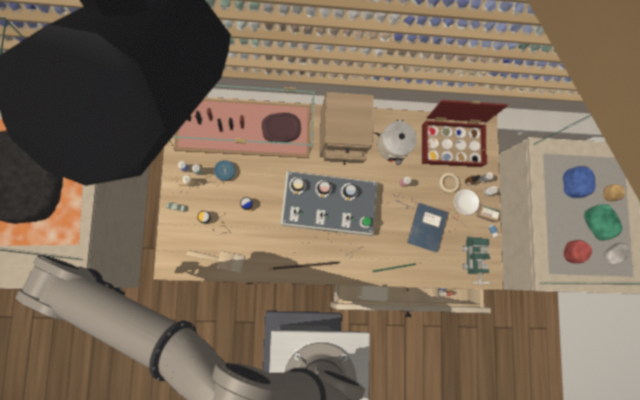

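View pics/side0.png

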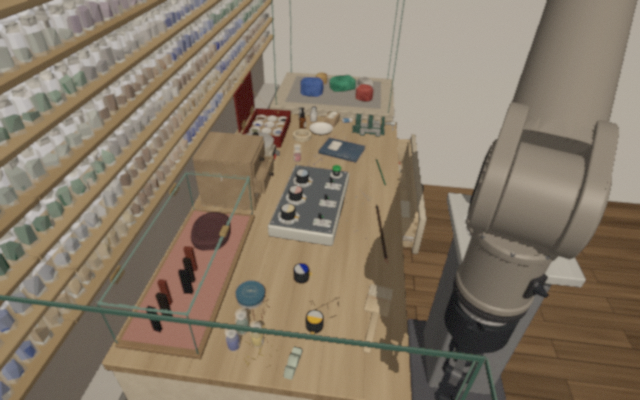

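The top picture shows the tester at (330,203) with three old holders in its wells, yellow at (204,217), blue at (247,203) and the log book at (428,227). Red appears to be absent. I'll look closer.

Run:
```python
from h import *
f=load('top'); g=load('side')
a=cv2.resize(f['image'][155:255,165:385,::-1],None,fx=3.6,fy=3.6,interpolation=cv2.INTER_CUBIC)
cv2.imwrite('pics/t1.png',a)
b=cv2.resize(g['image'][155:345,230:390,::-1],None,fx=3.15,fy=3.15,interpolation=cv2.INTER_CUBIC)
c=cv2.resize(g['image'][100:200,250:390,::-1],None,fx=3.15,fy=3.15,interpolation=cv2.INTER_CUBIC)
cv2.imwrite('pics/s1.png',b)
C=cloud(f)
for n,u,v in[('yel',204,217),('blue',247,203),('deck',330,203),('o1',298,185),('o2',324,187),('o3',350,191),('bk',420,235),('plg',366,222),('bench',270,240)]:
    print(n,pt(f,u,v).round(4))
C2=cloud(g)
for n,u,v in[('yel',314,318),('blue',301,268),('o1',288,210),('o2',296,191),('o3',302,173)]:
    print(n,pt(g,u,v).round(4))
```

```text
yel [0.4993 0.3897 0.0396]
blue [0.5527 0.2571 0.0267]
deck [ 0.5615 -0.0118  0.0487]
o1 [0.6085 0.0969 0.0853]
o2 [0.6053 0.0141 0.0894]
o3 [ 0.5968 -0.0703  0.0875]
bk [ 0.472  -0.3228  0.0175]
plg [ 0.4999 -0.1249  0.0808]
bench [4.375e-01 1.773e-01 3.000e-04]
yel [0.5047 0.398  0.0341]
blue [0.5545 0.2611 0.0348]
o1 [0.6136 0.1057 0.0821]
o2 [0.6057 0.0245 0.0857]
o3 [ 0.6025 -0.0648  0.0865]
```

View pics/t1.png

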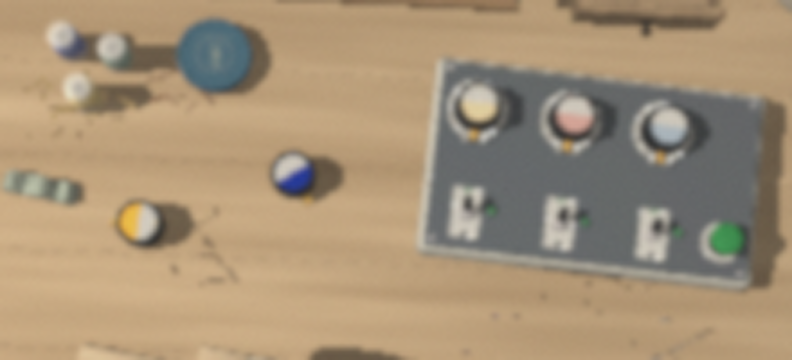

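View pics/s1.png

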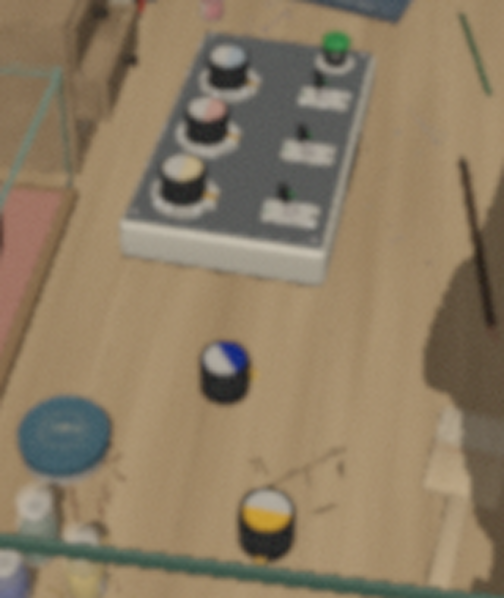

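The crop shows tester corners at (441,62), (762,98), (748,285), (422,250) and all three switches tipped back. The blue lug is at (308,198). Yellow's lug points left, toward the side camera. Next I'll fit the poses and look at the book.

Run:
```python
from h import *
from scipy.optimize import least_squares
f=load('top'); g=load('side')
T=lambda u,v:(u/3.6-.5+.5/3.6+165,v/3.6-.5+.5/3.6+155)
S=lambda u,v:(u/3.15+230-.34,v/3.15+155-.34)
top=[((.09,.125,.05),T(441,62)),((.09,-.18,.05),T(762,98)),((-.09,-.18,.05),T(748,285)),((-.09,.125,.05),T(422,250)),
 ((-.052,-.148,.08),T(728,239)),((.042,.085,.084),T(480,104)),((.042,0,.084),T(575,116)),((.042,-.085,.084),T(668,127))]
sid=[((.09,-.18,.05),S(210,37)),((-.09,-.18,.05),S(373,57)),((-.09,.125,.05),S(325,247)),((.09,.125,.05),S(125,222)),((-.052,-.148,.08),S(336,43)),
 ((.042,.085,.084),S(184,167)),((.042,0,.084),S(207,109)),((.042,-.085,.084),S(229,56))]
def res(p,which):
    c,s=np.cos(p[2]),np.sin(p[2]); o=[]
    for cam,L in which:
        for q,uv in L:
            w=ray(cam,*uv,q[2]); o+=[w[0]-(p[0]+c*q[0]-s*q[1]),w[1]-(p[1]+s*q[0]+c*q[1])]
    return np.array(o)
for w in([(f,top)],[(g,sid)],[(f,top),(g,sid)]):
    a=least_squares(res,[.57,0,0],args=(w,)); print(a.x.round(4)); print((a.fun*1000).round(1))
for n,uv,z in[('yel',T(139,222),.034),('blue',T(294,174),.034),('smalt',T(65,32),.061),('verd',T(113,46),.061),('ylake',T(77,87),.061),('madder',(406,181),.061),('bowl',T(215,55),.04)]: print(n,ray(f,*uv,z).round(4))
for n,uv,z in[('yel',S(267,508),.034),('blue',S(225,356),.034)]: print('side',n,ray(g,*uv,z).round(4))
# colours
hsv=cv2.cvtColor(f['image'],cv2.COLOR_RGB2HSV)
c=cv2.resize(f['image'][165:265,385:495,::-1],None,fx=5,fy=5,interpolation=cv2.INTER_CUBIC)
cv2.imwrite('pics/b1.png',c)
```

```text
[ 0.5646  0.0161 -0.0657]
[-4.9 -3.2 -3.2  5.   3.2  4.5  2.7 -4.7  0.3  0.3  1.5 -1.   0.4 -1.
  0.2  0.1]
[ 0.566   0.0221 -0.0782]
[ -7.3  13.2   6.1   9.5   3.2 -11.1  -6.6  -2.7   1.9   6.2   0.3  -5.3
   1.3  -4.4   1.3  -5.5]
[ 0.5653  0.0191 -0.0719]
[-6.4 -5.6 -2.8  2.4  3.6  0.9  1.2 -8.2  0.4 -3.1  0.3 -3.8 -0.2 -3.8
  0.  -2.8 -7.8 15.8  5.7 13.1  4.7 -7.5 -5.1 -0.3  1.6  9.7  1.5 -2.5
  2.  -1.6  1.4 -2.7]
yel [0.5022 0.3929 0.034 ]
blue [0.5515 0.259  0.034 ]
smalt [0.6647 0.4643 0.061 ]
verd [0.6543 0.422  0.061 ]
ylake [0.6158 0.4505 0.061 ]
madder [ 0.6449 -0.2619  0.061 ]
bowl [0.6557 0.3347 0.04  ]
side yel [0.5045 0.3926 0.034 ]
side blue [0.5545 0.2593 0.034 ]
```

View pics/b1.png

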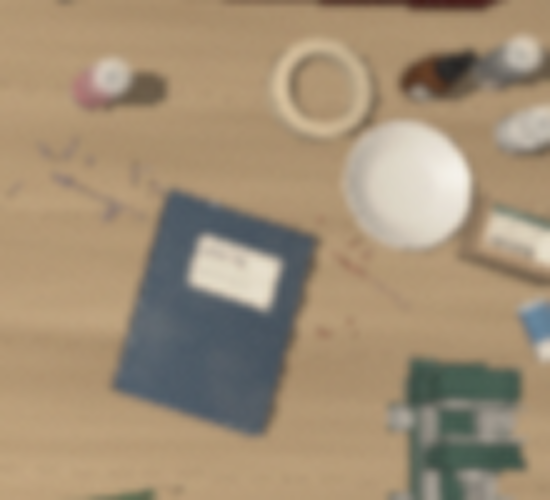

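The book's corners are at (172,190), (318,238), (262,435), (113,386) in the crop, and the pink jar is at about (100,85). I'll add a goal-to-rows helper.

```bash
cat >> h.py <<'E'
from scipy.spatial.transform import Rotation as Ro
TP=[0.5646,0.0161,-0.0657]
def tw(x,y,tp=None):
    tp=tp or TP; c,s=np.cos(tp[2]),np.sin(tp[2]); return tp[0]+c*x-s*y, tp[1]+s*x+c*y
def plan(wps):
    "wps: (x,y,z,phi(tool y yaw),width_mm); prints rows needed in current tool axes"
    o=r.get_obs(); R=Ro.from_rotvec(o['orientation']); p=np.array(o['tcp_pos'])
    lp,lR=p,R; ym=R.as_matrix()[:,1]
    print('t',round(o['clock'],2),'tcp',p.round(4),'phi',round(float(np.arctan2(ym[1],ym[0])),3),'F',np.round(o['contact_force'],1),'w',round(o['grip_width']*1e3,1))
    for x,y,z,ph,w in wps:
        yv=np.array([np.cos(ph),np.sin(ph),0]); zv=np.array([0,0,-1.]); 
        D=Ro.from_matrix(np.stack([np.cross(yv,zv),yv,zv],1))
        d=R.inv().apply(np.array([x,y,z])-p)*1e3; t=(R.inv()*D).as_rotvec()
        n=max(np.linalg.norm(np.array([x,y,z])-lp)/.05,(lR.inv()*D).magnitude()/.15)
        print([round(float(v),1) for v in d]+[round(float(v),3) for v in t]+[w],'n>=%.1f'%n); lp,lR=np.array([x,y,z]),D
E
python3 - <<'E'
from h import *
f=load('top'); B=lambda u,v:(u/5+385-.4,v/5+165-.4)
P=np.array([ray(f,*B(*q),.014)[:2] for q in[(172,190),(318,238),(262,435),(113,386)]])
print(P.round(4),P.mean(0).round(4)); a=P[0]+P[1]-P[2]-P[3]; print('book x yaw',np.arctan2(a[1],a[0]))
# holder yaws by centroids, both cams
for n in('top','side'):
    f=load(n); hsv=cv2.cvtColor(f['image'],cv2.COLOR_RGB2HSV).astype(int)
    for nm,c0,rad,lo,hi in[('yel',(.503,.393),.024,15,35),('blue',(.553,.259),.024,105,130)]:
        u0,v0=proj(f,[*c0,.034]); acc={'c':[],'w':[]}
        C=[]
        for v in range(int(v0)-12,int(v0)+13):
            for u in range(int(u0)-12,int(u0)+13):
                w=ray(f,u,v,.034)[:2]
                if np.hypot(*(w-c0))>rad: continue
                h,s,b=hsv[v,u]
                if b<95: continue
                if lo<=h<=hi and s>150: acc['c'].append(w)
                elif s<75 and b>120: acc['w'].append(w)
        c,w=np.mean(acc['c'],0),np.mean(acc['w'],0); d=w-c
        print(n,nm,len(acc['c']),len(acc['w']),'mid',((c+w)/2).round(4),'sep',np.hypot(*d).round(4),'yaw',np.arctan2(d[1],d[0]).round(3))
plan([(*tw(-.015,.085),.15,-.066,0),(*tw(-.015,.085),.066,-.066,0),(*tw(-.040,.085),.066,-.066,0)])
E
```

```text
[[ 0.5828 -0.3212]
 [ 0.5543 -0.4232]
 [ 0.4188 -0.3823]
 [ 0.4478 -0.2799]] [ 0.5009 -0.3516]
book x yaw -0.29528500775785194
top yel 29 45 mid [0.5029 0.3939] sep 0.0169 yaw -1.579
top blue 24 66 mid [0.552  0.2603] sep 0.017 yaw 0.669
side yel 78 88 mid [0.5042 0.3944] sep 0.0177 yaw -1.668
side blue 26 70 mid [0.5534 0.2601] sep 0.0147 yaw 0.341
t 0.1 tcp [0.2866 0.6106 0.2304] phi 1.132 F [-0.7 -0.5 -0.3] w 85.6
[-459.3, -346.2, 81.0, -0.001, 0.001, 1.198, 0] n>=11.6
[-459.3, -346.1, 165.0, -0.001, 0.001, 1.198, 0] n>=1.7
[-436.0, -355.2, 165.1, -0.001, 0.001, 1.198, 0] n>=0.5
```

step_arm(moves=[[-459, -346, 20, 0, 0, 1.2, 0], [-459, -346, 20, 0, 0, 1.2, 0], [-459, -346, 20, 0, 0, 1.2, 0], [-459, -346, 20, 0, 0, 1.2, 0], [-459, -346, 20, 0, 0, 1.2, 0], [-459, -346, 20, 0, 0, 1.2, 0], [-459, -346, 20, 0, 0, 1.2, 0], [-459, -346, 20, 0, 0, 1.2, 0]], grip_force=40)

```text
clock: 0.9
tcp_pos: [0.4739, 0.2556, 0.2172]
orientation: [-2.302, -2.138, 0.0]
contact_force: [1.2, -0.1, 0.7]
grip_width: -0.0002
gripper_force: 0.0
```

Run:
```python
from h import *
plan([(*tw(-.015,.085),.15,-.066,0),(*tw(-.015,.085),.066,-.066,0),(*tw(-.040,.085),.066,-.066,0)])
```

```text
t 0.9 tcp [0.4739 0.2556 0.2172] phi -0.074 F [ 1.2 -0.1  0.7] w -0.2
[-147.3, 92.5, 67.2, -0.0, -0.0, -0.008, 0] n>=3.7
[-147.3, 92.5, 151.2, -0.0, -0.0, -0.008, 0] n>=1.7
[-147.5, 67.5, 151.2, -0.0, -0.0, -0.008, 0] n>=0.5
```

step_arm(moves=[[-147, 92, 67, 0, 0, 0, 0], [-147, 92, 67, 0, 0, 0, 0], [-147, 92, 67, 0, 0, 0, 0], [-147, 92, 67, 0, 0, 0, 0], [-147, 92, 100, 0, 0, 0, 0], [-147, 92, 100, 0, 0, 0, 0]])

```text
clock: 1.5
tcp_pos: [0.5525, 0.1029, 0.1138]
orientation: [-2.296, -2.14, 0.011]
contact_force: [-1.4, 0.4, -0.5]
grip_width: 0.0002
gripper_force: 0.0
```

Run:
```python
from h import *
grab('side','pics/s2.png',(230,130,400,260),4)
f=grab('top')
plan([(*tw(-.015,.085),.066,-.066,0),(*tw(-.040,.085),.066,-.066,0)])
```

```text
t 1.6 tcp [0.5546 0.1052 0.1171] phi -0.067 F [0.9 0.9 0.5] w -0.1
[-3.3, 1.0, 51.1, -0.002, 0.0, -0.001, 0] n>=1.0
[-3.3, -24.0, 51.2, -0.002, 0.0, -0.001, 0] n>=0.5
```

View pics/s2.png

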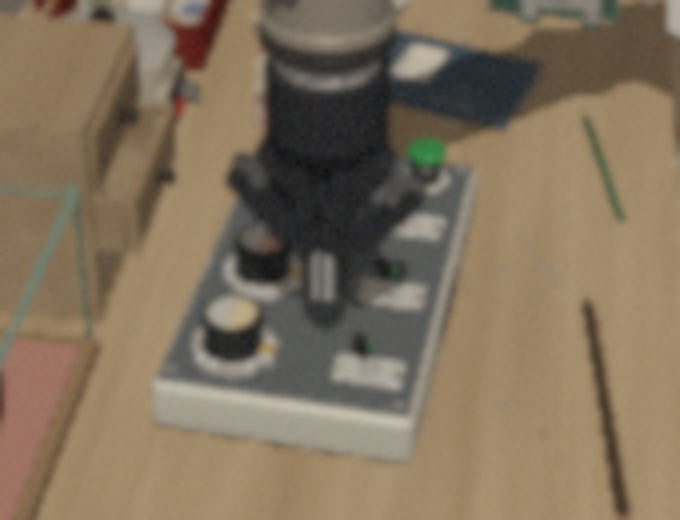

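The fingertips are about 64 mm above the deck, just behind switch 1 (its bat is near (365,345)). I'll push switch 1 off and move on to switch 2.

step_arm(moves=[[-3, 1, 51, 0, 0, 0, 0], [-3, 1, 51, 0, 0, 0, 0], [-3, -12, 51, 0, 0, 0, 0], [-3, -24, 51, 0, 0, 0, 0], [-3, -24, 51, 0, 0, 0, 0], [-3, 0, 20, 0, 0, 0, 0], [-45, 1, 0, 0, 0, 0, 0], [-88, 1, 0, 0, 0, 0, 0]])

```text
clock: 2.4
tcp_pos: [0.5526, 0.0179, 0.1218]
orientation: [2.289, 2.147, 0.01]
contact_force: [-0.1, -0.6, 0.2]
grip_width: 0.0003
gripper_force: 0.0
```

Run:
```python
from h import *
plan([(*tw(-.015,.0),.066,-.066,0),(*tw(-.040,0),.066,-.066,0)])
```

```text
t 2.4 tcp [0.5526 0.0179 0.1218] phi -0.064 F [-0.1 -0.6  0.2] w 0.3
[-1.2, -3.3, 55.7, 0.007, -0.003, 0.002, 0] n>=1.1
[-1.2, -28.3, 55.6, 0.007, -0.003, 0.002, 0] n>=0.5
```

step_arm(moves=[[-1, -2, 52, 0, 0, 0, 0], [-1, -2, 52, 0, 0, 0, 0], [-1, -14, 52, 0, 0, 0, 0], [-1, -27, 52, 0, 0, 0, 0], [-1, -27, 52, 0, 0, 0, 0], [-1, -2, 20, 0, 0, 0, 0], [-44, -2, 0, 0, 0, 0, 0], [-86, -2, 0, 0, 0, 0, 0]])

```text
clock: 3.2
tcp_pos: [0.5448, -0.0675, 0.1218]
orientation: [2.287, 2.148, 0.009]
contact_force: [0.5, -0.6, 1.0]
grip_width: 0.0
gripper_force: 0.0
```

Run:
```python
from h import *
plan([(*tw(-.015,-.085),.066,-.066,0),(*tw(-.040,-.085),.066,-.066,0)])
grab('side')
f=grab('top','pics/t2.png',(275,160,385,240),6)
```

```text
t 3.2 tcp [ 0.5448 -0.0675  0.1218] phi -0.063 F [ 0.5 -0.6  1. ] w 0.0
[-0.4, -1.1, 55.8, 0.007, -0.002, 0.003, 0] n>=1.1
[-0.3, -26.1, 55.7, 0.007, -0.002, 0.003, 0] n>=0.5
```

View pics/t2.png

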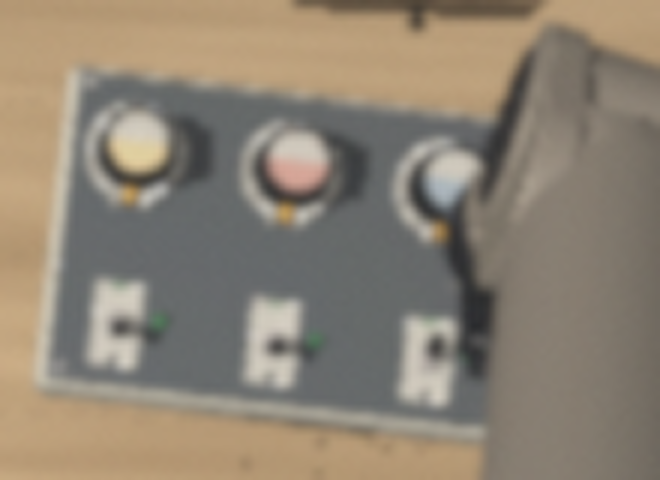

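Bats 1 and 2 have moved forward, to (120,326) and (280,346). Bat 3 at (437,347) is still back. I'll push switch 3.

step_arm(moves=[[0, 0, 54, 0, 0, 0, 0], [0, 0, 54, 0, 0, 0, 0], [0, -12, 54, 0, 0, 0, 0], [0, -26, 54, 0, 0, 0, 0], [0, -26, 54, 0, 0, 0, 0], [0, 0, 20, 0, 0, 0, 0], [0, 0, -60, 0, 0, 0, 85], [0, 40, -60, 0, 0, 0, 85]])

```text
clock: 4.1
tcp_pos: [0.5792, -0.0717, 0.1825]
orientation: [-2.296, -2.142, -0.002]
contact_force: [1.2, -0.2, -0.8]
grip_width: 0.0282
gripper_force: 0.0
```

Run:
```python
from h import *
f=grab('side','pics/s3.png',(280,150,390,240),6)
plan([(*tw(.042,-.085),.14,-.066,70),(*tw(.042,-.085),.060,-.066,70)])
# bat tip from cloud: points above deck near switches
C=cloud(f)
for i,y in enumerate((.085,0,-.085)):
    c=np.array(tw(-.052,y)); d=C-[*c,0]; m=(np.hypot(d[...,0],d[...,1])<.02)&(C[...,2]>.068)&(C[...,2]<.095)
    q=C[m]; print(i+1,len(q),(q.mean(0)[:2]-c).round(4) if len(q) else '', q[:,2].max().round(4) if len(q) else '')
```

```text
t 4.15 tcp [ 0.591  -0.0715  0.1881] phi -0.067 F [10.   0.3  5.1] w 35.7
[0.6, 9.1, 48.3, 0.017, -0.001, -0.001, 70] n>=1.0
[0.5, 7.8, 128.3, 0.017, -0.001, -0.001, 70] n>=1.6
1 18 [-0.0018  0.0043] 0.0808
2 14 [-0.0018  0.0034] 0.0803
3 14 [-0.0028  0.0051] 0.0815
```

View pics/s3.png

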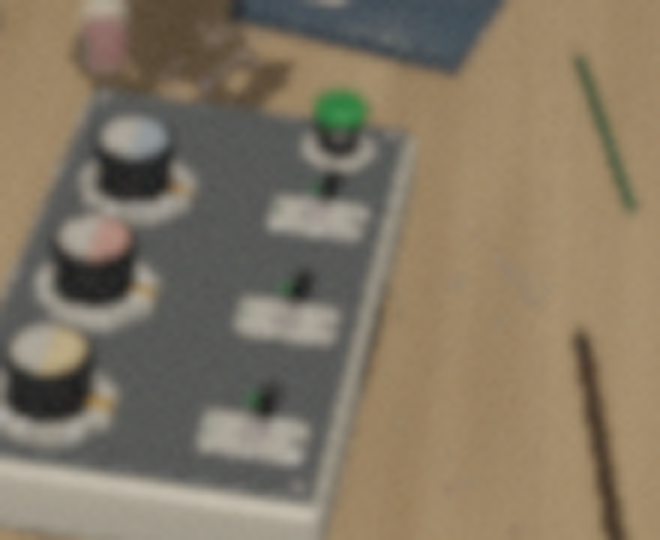

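All three bats now lean to the front, with their green lines showing on the left: bat 1 at (268,395), bat 2 at (300,285), bat 3 at (330,185). Next is old_3.

step_arm(moves=[[0, 9, 40, 0, 0, 0, 70], [0, 9, 80, 0, 0, 0, 70], [0, 8, 115, 0, 0, 0, 70], [0, 8, 127, 0, 0, 0, 70], [0, 8, 127, 0, 0, 0, 70], [0, 8, 127, 0, 0, 0, 70]])

```text
clock: 4.75
tcp_pos: [0.5909, -0.0718, 0.0524]
orientation: [2.294, 2.144, 0.002]
contact_force: [-0.2, -0.0, 1.5]
grip_width: 0.07
gripper_force: 0.0
```

Run:
```python
from h import *
f=grab('side','pics/s4.png',(250,120,400,240),5)
plan([(*tw(.042,-.085),.060,-.066,30),(*tw(.042,-.085),.11,-.066,30),(.5405,-.387,.11,-.066,30),(.5405,-.387,.026,-.066,30)])
```

```text
t 4.8 tcp [ 0.591  -0.0718  0.0523] phi -0.068 F [ 0.2  0.6 -0.5] w 70.1
[1.0, 9.9, -7.6, 0.002, -0.0, -0.002, 30] n>=0.3
[1.0, 10.0, -57.6, 0.002, -0.0, -0.002, 30] n>=1.0
[-317.9, -29.0, -57.8, 0.002, -0.0, -0.002, 30] n>=6.4
[-317.9, -29.1, 26.2, 0.002, -0.0, -0.002, 30] n>=1.7
```

View pics/s4.png

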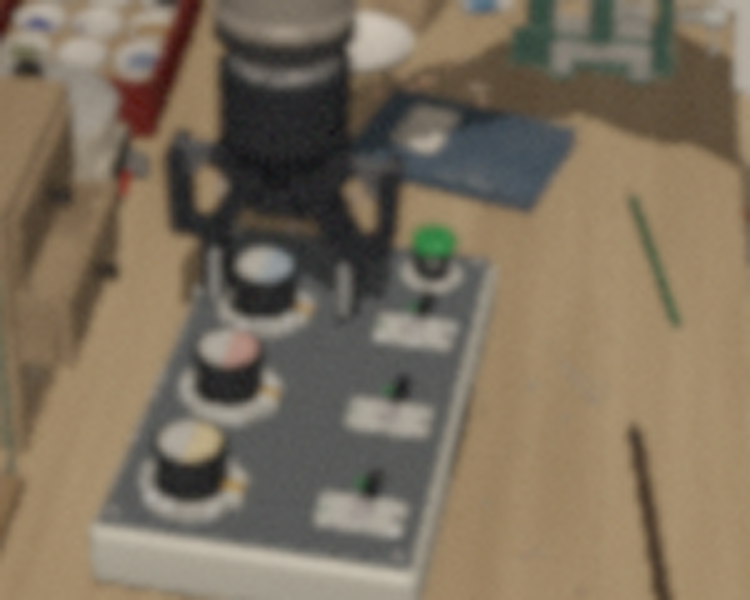

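The pads straddle old_3, and the holder (263,280) sits about 10 mm behind their middle, as planned. I'll correct, grip and lift.

step_arm(moves=[[1, 10, -8, 0, 0, 0, 70], [1, 10, -8, 0, 0, 0, 70], [1, 10, -8, 0, 0, 0, 34], [1, 10, -8, 0, 0, 0, 34], [1, 10, -8, 0, 0, 0, 34], [1, 10, -8, 0, 0, 0, 34], [1, 10, -8, 0, 0, 0, 34]], grip_force=40)

```text
clock: 5.5
tcp_pos: [0.6016, -0.0718, 0.0589]
orientation: [2.294, 2.144, 0.002]
contact_force: [3.2, -0.6, 4.6]
grip_width: 0.039
gripper_force: 40.6
```

Run:
```python
from h import *
plan([(.6009,-.0715,.12,-.066,30),(.5405,-.387,.12,-.066,30),(.5405,-.387,.026,-.066,30)])
```

```text
t 5.5 tcp [ 0.6016 -0.0718  0.0589] phi -0.068 F [ 3.2 -0.6  4.6] w 39.0
[0.3, -0.6, -61.1, 0.002, -0.0, -0.002, 30] n>=1.2
[-318.6, -39.4, -61.2, 0.002, -0.0, -0.002, 30] n>=6.4
[-318.6, -39.6, 32.8, 0.002, -0.0, -0.002, 30] n>=1.9
```

step_arm(moves=[[0, 0, -25, 0, 0, 0, 34], [0, 0, -60, 0, 0, 0, 34], [-50, -6, -60, 0, 0, 0, 34], [-100, -12, -60, 0, 0, 0, 34], [-150, -18, -60, 0, 0, 0, 34], [-200, -25, -60, 0, 0, 0, 34], [-250, -31, -60, 0, 0, 0, 34], [-300, -37, -60, 0, 0, 0, 34]])

```text
clock: 6.3
tcp_pos: [0.5413, -0.3673, 0.1172]
orientation: [-2.293, -2.142, 0.001]
contact_force: [0.2, 0.5, -0.7]
grip_width: 0.0385
gripper_force: 43.3
```

step_arm(moves=[[-19, -3, 0, 0, 0, 0, 34], [-19, -3, 30, 0, 0, 0, 34], [-19, -3, 70, 0, 0, 0, 34], [-19, -3, 75, 0, 0, 0, 34], [-19, -3, 75, 0, 0, 0, 34]])

```text
clock: 6.8
tcp_pos: [0.5375, -0.3839, 0.0418]
orientation: [-2.292, -2.141, 0.002]
contact_force: [0.2, 0.3, -0.9]
grip_width: 0.0386
gripper_force: 43.3
```

Run:
```python
from h import *
plan([(.5405,-.387,.0235,-.066,30)])
```

```text
t 6.8 tcp [ 0.5375 -0.3839  0.0418] phi -0.068 F [ 0.2  0.3 -0.9] w 38.6
[-2.9, 3.3, 18.3, -0.005, -0.002, -0.002, 30] n>=0.4
```

step_arm(moves=[[-3, 3, 12, 0, 0, 0, 34], [-3, 3, 18, 0, 0, 0, 34], [-3, 3, 18, 0, 0, 0, 34], [-3, 3, 18, 0, 0, 0, 34]])

```text
clock: 7.2
tcp_pos: [0.5423, -0.3884, 0.0259]
orientation: [2.295, 2.144, 0.0]
contact_force: [-0.5, 0.6, -0.4]
grip_width: 0.0386
gripper_force: 43.3
```

Run:
```python
from h import *
plan([(.5405,-.387,.0235,-.066,30)])
f=grab('side','pics/s5.png',(270,90,410,200),5)
```

```text
t 7.2 tcp [ 0.5423 -0.3884  0.0259] phi -0.068 F [-0.5  0.6 -0.4] w 38.6
[1.3, -1.9, 2.4, 0.0, 0.0, -0.002, 30] n>=0.1
```

View pics/s5.png

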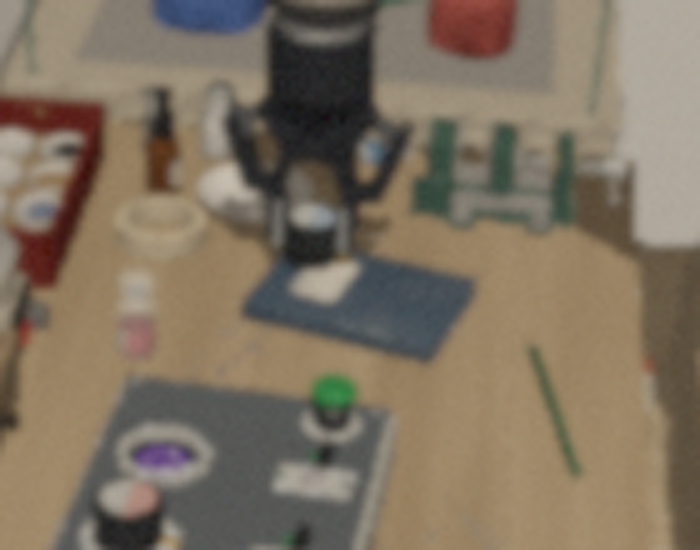

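Old_3 is over the back of the book at (312,235), and empty well 3 shows its purple floor. I'll release and return to well 2.

step_arm(moves=[[1, -2, 3, 0, 0, 0, 34], [1, -2, 3, 0, 0, 0, 34], [1, -2, 3, 0, 0, 0, 60], [1, -2, 3, 0, 0, 0, 62], [1, -2, 3, 0, 0, 0, 65], [1, -2, -30, 0, 0, 0, 70], [1, -2, -80, 0, 0, 0, 70], [51, 4, -100, 0, 0, 0, 70]])

```text
clock: 8.05
tcp_pos: [0.5475, -0.3505, 0.129]
orientation: [2.3, 2.126, -0.004]
contact_force: [1.3, -1.3, 0.3]
grip_width: 0.07
gripper_force: 0.0
```

step_arm(moves=[[50, 6, 0, 0, 0, 0, 70], [100, 12, 0, 0, 0, 0, 70], [150, 18, 0, 0, 0, 0, 70], [200, 25, 0, 0, 0, 0, 70], [250, 31, 0, 0, 0, 0, 70], [300, 37, 0, 0, 0, 0, 70], [340, 37, 0, 0, 0, 0, 70], [340, 37, 0, 0, 0, 0, 70]])

```text
clock: 8.85
tcp_pos: [0.6092, 0.0045, 0.1231]
orientation: [-2.281, -2.155, -0.004]
contact_force: [0.3, 0.0, -0.6]
grip_width: 0.0701
gripper_force: 0.0
```

Run:
```python
from h import *
plan([(*tw(.042,0),.060,-.066,70),(.508,-.329,.13,-.066,30)])
```

```text
t 8.85 tcp [0.6092 0.0045 0.1231] phi -0.057 F [ 0.3  0.  -0.6] w 70.1
[8.4, -3.1, 63.2, -0.001, -0.004, 0.009, 70] n>=1.3
[-338.7, -82.1, -8.2, -0.001, -0.004, 0.009, 30] n>=7.3
```

step_arm(moves=[[8, -3, 30, 0, 0, 0.009, 70], [8, -3, 30, 0, 0, 0.009, 70], [8, -3, 30, 0, 0, 0.009, 70]])

```text
clock: 9.15
tcp_pos: [0.6057, 0.0026, 0.0936]
orientation: [-2.305, -2.133, 0.003]
contact_force: [-0.1, -1.0, 0.7]
grip_width: 0.0701
gripper_force: 0.0
```

Run:
```python
from h import *
plan([(*tw(.042,0),.060,-.066,70)])
```

```text
t 9.15 tcp [0.6057 0.0026 0.0936] phi -0.077 F [-0.1 -1.   0.7] w 70.1
[10.8, 0.0, 33.6, -0.002, 0.001, -0.011, 70] n>=0.7
```

step_arm(moves=[[11, 0, 15, 0, 0, -0.01, 70], [11, 0, 34, 0, 0, -0.01, 70], [11, 0, 34, 0, 0, -0.01, 70], [11, 0, 34, 0, 0, -0.01, 34], [11, 0, 34, 0, 0, -0.01, 34], [11, 0, 34, 0, 0, -0.01, 34], [11, 0, 34, 0, 0, -0.01, 34], [11, 0, 34, 0, 0, -0.01, 34]])

```text
clock: 9.95
tcp_pos: [0.6081, 0.014, 0.0611]
orientation: [2.294, 2.144, 0.002]
contact_force: [-0.7, -1.3, 5.8]
grip_width: 0.0385
gripper_force: 40.7
```

Run:
```python
from h import *
plan([(*tw(.042,0),.12,-.066,30),(.508,-.329,.12,-.066,30)])
```

```text
t 9.95 tcp [0.6081 0.014  0.0611] phi -0.068 F [-0.7 -1.3  5.8] w 38.5
[-0.7, -1.4, -58.9, 0.002, -0.0, -0.002, 30] n>=1.2
[-348.9, -76.6, -59.2, 0.002, -0.0, -0.002, 30] n>=7.1
```

step_arm(moves=[[0, 0, -25, 0, 0, 0, 34], [0, 0, -60, 0, 0, 0, 34], [-50, -11, -60, 0, 0, 0, 34], [-100, -22, -60, 0, 0, 0, 34], [-150, -33, -60, 0, 0, 0, 34], [-200, -44, -60, 0, 0, 0, 34], [-250, -55, -60, 0, 0, 0, 34], [-300, -66, -60, 0, 0, 0, 34]])

```text
clock: 10.75
tcp_pos: [0.5225, -0.2753, 0.1201]
orientation: [2.294, 2.146, 0.001]
contact_force: [0.7, 0.7, -0.4]
grip_width: 0.0384
gripper_force: 43.2
```

step_arm(moves=[[-49, -10, 0, 0, 0, 0, 34], [-49, -10, 20, 0, 0, 0, 34], [-49, -10, 60, 0, 0, 0, 34], [-49, -10, 75, 0, 0, 0, 34], [-49, -10, 75, 0, 0, 0, 34], [-49, -10, 75, 0, 0, 0, 34]])

```text
clock: 11.35
tcp_pos: [0.5105, -0.3219, 0.0455]
orientation: [2.294, 2.146, 0.0]
contact_force: [-0.3, 0.5, -1.3]
grip_width: 0.0384
gripper_force: 43.2
```

Run:
```python
from h import *
plan([(.508,-.329,.0255,-.066,30),(.508,-.329,.12,-.066,70),(*tw(.042,0.085),.12,-.066,70)])
```

```text
t 11.35 tcp [ 0.5105 -0.3219  0.0455] phi -0.066 F [-0.3  0.5 -1.3] w 38.4
[-7.3, -2.0, 20.0, 0.0, 0.0, -0.0, 30] n>=0.4
[-7.3, -2.0, -74.5, 0.0, 0.0, -0.0, 70] n>=1.9
[425.8, 73.5, -74.5, 0.0, 0.0, -0.0, 70] n>=8.8
```

step_arm(moves=[[-7, -2, 14, 0, 0, 0, 34], [-7, -2, 20, 0, 0, 0, 34], [-7, -2, 21, 0, 0, 0, 34], [-7, -2, 21, 0, 0, 0, 60], [-7, -2, 21, 0, 0, 0, 60], [-7, -2, 21, 0, 0, 0, 60], [-7, -2, -20, 0, 0, 0, 70], [-7, -2, -70, 0, 0, 0, 70]])

```text
clock: 12.15
tcp_pos: [0.5059, -0.3276, 0.1136]
orientation: [-2.291, -2.143, 0.004]
contact_force: [1.2, -0.9, 0.6]
grip_width: 0.0697
gripper_force: 0.0
```

step_arm(moves=[[50, 8, -10, 0, 0, 0, 70], [100, 17, -10, 0, 0, 0, 70], [150, 26, -10, 0, 0, 0, 70], [200, 35, -10, 0, 0, 0, 70], [250, 43, -10, 0, 0, 0, 70], [300, 52, -10, 0, 0, 0, 70], [350, 60, -10, 0, 0, 0, 70], [400, 69, -10, 0, 0, 0, 70]])

```text
clock: 12.95
tcp_pos: [0.6016, 0.0613, 0.1249]
orientation: [-2.294, -2.146, -0.0]
contact_force: [1.2, 0.3, 0.1]
grip_width: 0.0702
gripper_force: 0.0
```

step_arm(moves=[[33, 6, 0, 0, 0, 0, 70], [33, 6, 30, 0, 0, 0, 70], [33, 6, 30, 0, 0, 0, 70], [33, 6, 30, 0, 0, 0, 70]])

```text
clock: 13.35
tcp_pos: [0.609, 0.0904, 0.0946]
orientation: [-2.296, -2.144, 0.004]
contact_force: [1.1, -0.2, 1.0]
grip_width: 0.0702
gripper_force: 0.0
```

Run:
```python
from h import *
plan([(*tw(.042,.085),.0605,-.066,70)])
```

```text
t 13.35 tcp [0.609  0.0904 0.0946] phi -0.068 F [ 1.1 -0.2  1. ] w 70.2
[8.0, 2.6, 34.0, -0.002, 0.001, -0.002, 70] n>=0.7
```

step_arm(moves=[[8, 3, 15, 0, 0, 0, 70], [8, 3, 34, 0, 0, 0, 70], [8, 3, 34, 0, 0, 0, 70], [8, 3, 34, 0, 0, 0, 34], [8, 3, 34, 0, 0, 0, 34], [8, 3, 34, 0, 0, 0, 34], [8, 3, 34, 0, 0, 0, 34], [8, 3, 34, 0, 0, 0, 34]])

```text
clock: 14.15
tcp_pos: [0.6145, 0.0991, 0.0621]
orientation: [2.294, 2.144, 0.003]
contact_force: [1.7, -1.1, 6.0]
grip_width: 0.0386
gripper_force: 40.8
```

Run:
```python
from h import *
plan([(*tw(.042,.085),.12,-.066,30),(.4486,-.359,.12,-.066,30)])
```

```text
t 14.15 tcp [0.6145 0.0991 0.0621] phi -0.067 F [ 1.7 -1.1  6. ] w 38.6
[-1.0, -2.2, -57.9, 0.003, -0.0, -0.001, 30] n>=1.2
[-468.2, -134.4, -58.4, 0.003, -0.0, -0.001, 30] n>=9.7
```

Still holding old_1 in its well, I'll probe the slack of well 1 along x and y to get its centre by touch.

step_arm(moves=[[0, 2, -0.5, 0, 0, 0, 34], [0, 4, -0.5, 0, 0, 0, 34], [0, 4, -0.5, 0, 0, 0, 34], [0, 4, -0.5, 0, 0, 0, 34]])

```text
clock: 14.55
tcp_pos: [0.6158, 0.0991, 0.0621]
orientation: [-2.293, -2.144, 0.003]
contact_force: [-6.3, -0.5, 11.6]
grip_width: 0.0386
gripper_force: 41.2
```

step_arm(moves=[[0, -4, 0, 0, 0, 0, 34], [0, -8, 0, 0, 0, 0, 34], [0, -8, 0, 0, 0, 0, 34], [0, -8, 0, 0, 0, 0, 34]])

```text
clock: 14.95
tcp_pos: [0.6139, 0.0991, 0.0629]
orientation: [2.29, 2.14, 0.011]
contact_force: [9.3, -1.6, -2.5]
grip_width: 0.0386
gripper_force: 41.3
```

step_arm(moves=[[2, 4, 0, 0, 0, 0, 34], [4, 4, 0, 0, 0, 0, 34], [4, 4, 0, 0, 0, 0, 34], [4, 4, 0, 0, 0, 0, 34]])

```text
clock: 15.35
tcp_pos: [0.6147, 0.1, 0.0623]
orientation: [2.294, 2.14, -0.001]
contact_force: [2.3, -6.9, 5.3]
grip_width: 0.0387
gripper_force: 42.0
```

step_arm(moves=[[-4, 0, 0, 0, 0, 0, 34], [-8, 0, 0, 0, 0, 0, 34], [-8, 0, 0, 0, 0, 0, 34], [-8, 0, 0, 0, 0, 0, 34]])

```text
clock: 15.75
tcp_pos: [0.6142, 0.0981, 0.0622]
orientation: [-2.292, -2.147, -0.006]
contact_force: [3.6, 4.2, 5.5]
grip_width: 0.0386
gripper_force: 42.0
```

step_arm(moves=[[4, 0, 0, 0, 0, 0, 34], [4, 0, 0, 0, 0, 0, 34], [4, 0, 0, 0, 0, 0, 34]])

```text
clock: 16.05
tcp_pos: [0.6141, 0.0987, 0.0621]
orientation: [2.294, 2.144, 0.002]
contact_force: [1.7, -1.9, 7.6]
grip_width: 0.0387
gripper_force: 42.1
```

The probe gives well 1's centre as about (0.6147, 0.0990). With the grip positions at wells 2 and 3, this sets the tester yaw at -0.077. Now I'll carry old_1 over.

```bash
sed -i 's/^TP=.*/TP=[0.5662,0.0175,-0.077]/' h.py
python3 - <<'E'
from h import *
plan([(.4486,-.359,.12,-.067,30)])
for y in(.085,0,-.085): print(np.round(tw(.042,y),4))
E
```

```text
t 16.05 tcp [0.6141 0.0987 0.0621] phi -0.067 F [ 1.7 -1.9  7.6] w 38.7
[-467.8, -134.2, -57.9, 0.002, 0.0, -0.0, 30] n>=9.8
[0.6146 0.099 ]
[0.6081 0.0143]
[ 0.6015 -0.0705]
```

step_arm(moves=[[0, 0, -25, 0, 0, 0, 34], [0, 0, -60, 0, 0, 0, 34], [-48, -14, -60, 0, 0, 0, 34], [-96, -28, -60, 0, 0, 0, 34], [-144, -41, -60, 0, 0, 0, 34], [-192, -55, -60, 0, 0, 0, 34], [-240, -69, -60, 0, 0, 0, 34], [-288, -83, -60, 0, 0, 0, 34]])

```text
clock: 16.85
tcp_pos: [0.5088, -0.1833, 0.1206]
orientation: [-2.292, -2.145, 0.002]
contact_force: [1.0, -0.2, -0.8]
grip_width: 0.0382
gripper_force: 43.4
```

step_arm(moves=[[-48, -14, 0, 0, 0, 0, 34], [-96, -28, 0, 0, 0, 0, 34], [-144, -41, 0, 0, 0, 0, 34], [-180, -51, 0, 0, 0, 0, 34], [-180, -51, 0, 0, 0, 0, 34], [-180, -51, 30, 0, 0, 0, 34], [-180, -51, 30, 0, 0, 0, 34], [-180, -51, 30, 0, 0, 0, 34]])

```text
clock: 17.65
tcp_pos: [0.4475, -0.357, 0.0906]
orientation: [-2.291, -2.145, 0.001]
contact_force: [0.2, -1.0, 0.4]
grip_width: 0.0385
gripper_force: 43.4
```

Run:
```python
from h import *
plan([(.4486,-.359,.0265,-.067,30)])
f=grab('top','pics/t5.png',(350,170,490,260),5)
```

```text
t 17.65 tcp [ 0.4475 -0.357   0.0906] phi -0.066 F [ 0.2 -1.   0.4] w 38.5
[-2.0, 1.4, 64.1, -0.003, -0.002, 0.001, 30] n>=1.3
```

View pics/t5.png

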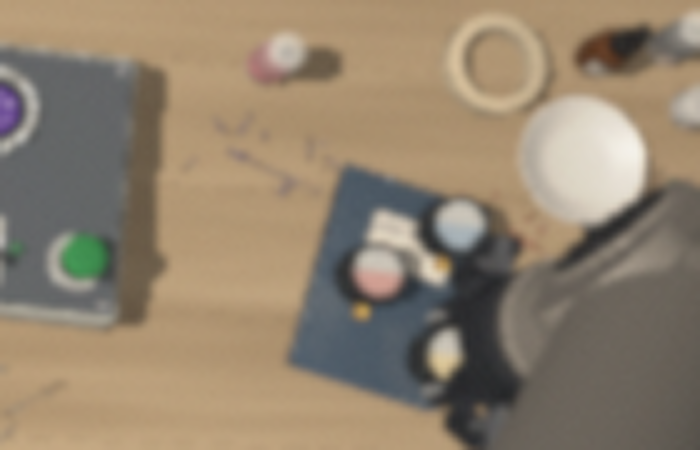

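Pink (377,278) and grey-blue (460,225) stand on the book, and cream is held above its front right. I'll lower, release, and then go toward blue.

step_arm(moves=[[-2, 1, 40, 0, 0, 0, 34], [-2, 1, 58, 0, 0, 0, 34], [-2, 1, 64, 0, 0, 0, 34], [-2, 1, 64, 0, 0, 0, 34], [-2, 1, 65, 0, 0, 0, 60], [-2, 1, 65, 0, 0, 0, 60], [-2, 1, 65, 0, 0, 0, 60], [-2, 1, 30, 0, 0, 0, 70]])

```text
clock: 18.5
tcp_pos: [0.447, -0.3587, 0.0588]
orientation: [-2.289, -2.142, 0.003]
contact_force: [0.1, -1.1, 0.1]
grip_width: 0.07
gripper_force: 0.0
```

step_arm(moves=[[0, 0, -50, 0, 0, 0, 70], [0, 0, -90, 0, 0, 0, 70], [50, 5, -110, 0, 0, 0, 70], [100, 14, -110, 0, 0, 0, 70], [150, 23, -110, 0, 0, 0, 70], [200, 31, -110, 0, 0, 0, 70], [250, 39, -110, 0, 0, 0, 70], [250, 39, -110, 0, 0, 0, 70]])

```text
clock: 19.3
tcp_pos: [0.5064, -0.1065, 0.1716]
orientation: [-2.283, -2.156, -0.004]
contact_force: [0.6, 0.6, 1.0]
grip_width: 0.07
gripper_force: 0.0
```

Run:
```python
from h import *
plan([])
g=grab('side'); f=grab('top')
b=f['image'][165:255,180:290,::-1]; c=f['image'][165:255,370:480,::-1]; s=g['image'][240:345,260:350,::-1]
rs=lambda a,k:cv2.resize(a,None,fx=k,fy=k,interpolation=cv2.INTER_CUBIC)
L=np.vstack([rs(b,3.3),rs(c,3.3)]); S=cv2.resize(s,(420,L.shape[0]),interpolation=cv2.INTER_CUBIC)
cv2.imwrite('pics/m6.png',np.hstack([L,S])); print(L.shape,S.shape)
```

```text
t 19.3 tcp [ 0.5064 -0.1065  0.1716] phi -0.057 F [0.6 0.6 1. ] w 70.0
(594, 363, 3) (594, 420, 3)
```

View pics/m6.png

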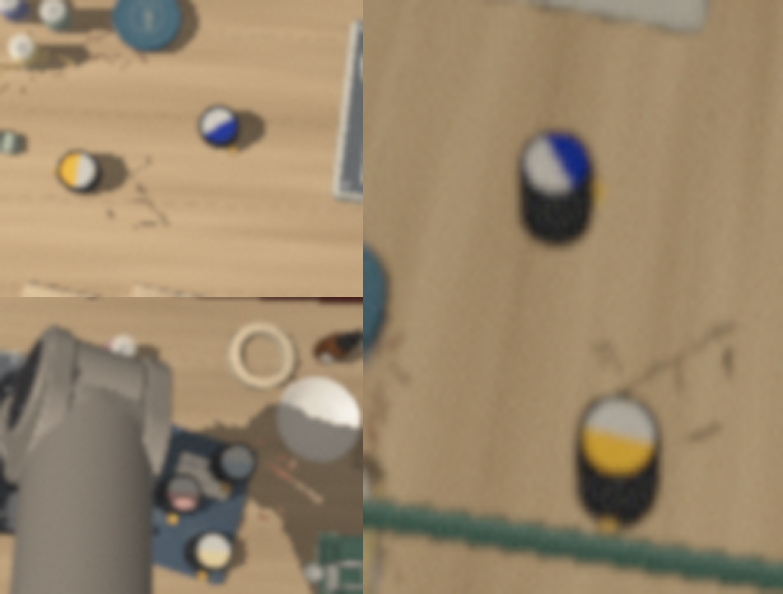

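All three finished holders stand on the book, and the fresh ones have not moved: blue at (218,127) and yellow at (80,171) in the top inset. I'll fit their yaw more precisely from the half-moon edge.

```bash
cat >> h.py <<'E'
from scipy.optimize import least_squares
def fresh(f,nm,c0,z=.034,rad=.0135):
    "yaw of holder from half-moon edge, centre from dark-body/edge"
    ch={'yel':2,'blue':0}[nm]; P=[];V=[]
    u0,v0=proj(f,[*c0,z])
    for v in range(int(v0)-14,int(v0)+15):
        for u in range(int(u0)-14,int(u0)+15):
            w=ray(f,u,v,z)[:2]-c0
            if np.hypot(*w)<rad: P.append(w); V.append(float(f['image'][v,u,ch]))
    P=np.array(P);V=np.array(V)
    fun=lambda q:q[0]+q[1]*np.tanh((P@[np.cos(q[2]),np.sin(q[2])]-q[3])/q[4])-V
    best=None
    for a in np.arange(-3,3,.8):
        s=least_squares(fun,[V.mean(),60,a,0,.003],bounds=([0,5,-7,-.01,.0005],[255,200,7,.01,.02]))
        if best is None or s.cost<best.cost: best=s
    q=best.x; return (q[2]+np.pi)%(2*np.pi)-np.pi, q[3], np.sqrt(2*best.cost/len(V)),len(V)
E
python3 - <<'E'
from h import *
for n in('top','side'):
    f=load(n)
    for nm,c0 in[('yel',(.504,.3935)),('blue',(.553,.2598))]:
        for rad in(.012,.015): print(n,nm,rad,np.round(fresh(f,nm,np.array(c0),rad=rad),4))
plan([(.5545,.2600,.12,0.5,70)])
E
```

```text
top yel 0.012 [-1.6396e+00 -9.0000e-04  2.8131e+00  4.2000e+01]
top yel 0.015 [-1.6589e+00 -1.2000e-03  9.5953e+00  6.9000e+01]
top blue 0.012 [ 6.0800e-01 -7.0000e-04  3.3436e+00  4.3000e+01]
top blue 0.015 [ 6.3420e-01 -7.0000e-04  8.4822e+00  6.5000e+01]
side yel 0.012 [-1.6646e+00 -1.2000e-03  1.8366e+00  8.2000e+01]
side yel 0.015 [-1.6591e+00 -1.4000e-03  6.1381e+00  1.3100e+02]
side blue 0.012 [6.1070e-01 2.0000e-04 2.8894e+00 5.8000e+01]
side blue 0.015 [5.92200e-01 5.00000e-04 1.06126e+01 9.00000e+01]
t 19.4 tcp [ 0.5053 -0.1118  0.1716] phi -0.063 F [ 0.4 -1.2  0.1] w 69.8
[374.1, 25.9, 51.9, 0.001, -0.0, -0.563, 70] n>=7.6
```

step_arm(moves=[[374, 26, 30, 0, 0, -0.672, 70], [374, 26, 30, 0, 0, -0.672, 70], [374, 26, 30, 0, 0, -0.672, 70], [374, 26, 30, 0, 0, -0.672, 70], [374, 26, 30, 0, 0, -0.672, 70], [374, 26, 30, 0, 0, -0.672, 70], [374, 26, 30, 0, 0, -0.672, 70], [374, 26, 30, 0, 0, -0.672, 70]])

```text
clock: 20.2
tcp_pos: [0.5564, 0.2605, 0.1412]
orientation: [-1.457, -2.783, -0.002]
contact_force: [0.5, -0.5, -0.3]
grip_width: 0.0703
gripper_force: 0.0
```

step_arm(moves=[[0, 0, 40, 0, 0, 0, 70], [0, 0, 60, 0, 0, 0, 70], [0, 0, 60, 0, 0, 0, 70], [0, 0, 60, 0, 0, 0, 70]])

```text
clock: 20.6
tcp_pos: [0.5568, 0.2556, 0.0818]
orientation: [1.462, 2.78, -0.001]
contact_force: [-0.2, -0.4, 1.0]
grip_width: 0.0702
gripper_force: 0.0
```

Run:
```python
from h import *
plan([(.5542,.2600,.0115,0.609,70)])
f=grab('side','pics/s7.png',(250,210,370,300),6)
```

```text
t 20.6 tcp [0.5568 0.2556 0.0818] phi 0.602 F [-0.2 -0.4  1. ] w 70.2
[5.2, 0.4, 70.3, -0.0, 0.001, -0.007, 70] n>=1.4
```

View pics/s7.png

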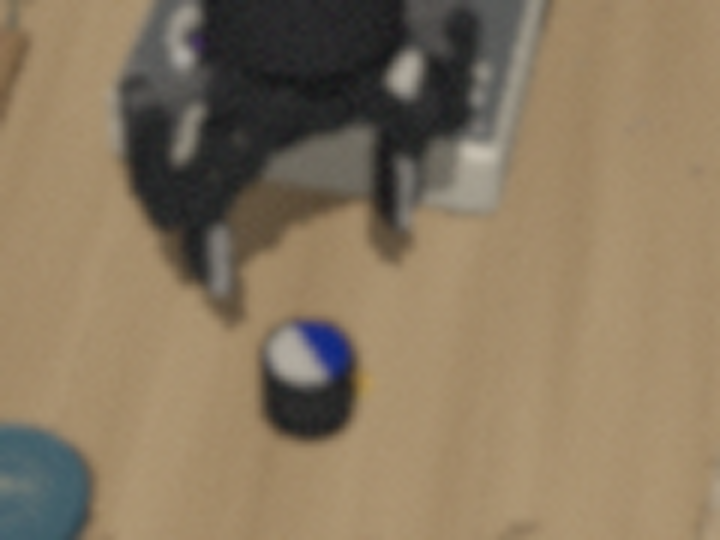

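Blue is unmoved at (310,375), with its lug to the right at (362,380). I'll descend and grip.

step_arm(moves=[[5, 0, 35, 0, 0, -0.007, 70], [5, 0, 60, 0, 0, -0.007, 70], [5, 0, 69, 0, 0, -0.007, 70], [5, 0, 70, 0, 0, -0.007, 70], [5, 0, 70, 0, 0, -0.007, 70]])

```text
clock: 21.15
tcp_pos: [0.5542, 0.2618, 0.0128]
orientation: [1.449, 2.786, 0.003]
contact_force: [0.8, -0.4, 0.1]
grip_width: 0.0699
gripper_force: 0.0
```

Run:
```python
from h import *
plan([(.5542,.2600,.0115,0.609,70)])
```

```text
t 21.15 tcp [0.5542 0.2618 0.0128] phi 0.611 F [ 0.8 -0.4  0.1] w 69.9
[-1.5, -1.0, 1.3, 0.002, 0.0, 0.002, 70] n>=0.0
```

step_arm(moves=[[-1.5, -1, 1, 0, 0, 0, 70], [-1.5, -1, 1, 0, 0, 0, 34], [-1.5, -1, 1, 0, 0, 0, 34], [-1.5, -1, 1, 0, 0, 0, 34], [-1.5, -1, 1, 0, 0, 0, 34], [-1.5, -1, 1, 0, 0, 0, 34], [-1.5, -1, 1, 0, 0, 0, 34]])

```text
clock: 21.85
tcp_pos: [0.5534, 0.2601, 0.0113]
orientation: [1.449, 2.787, 0.001]
contact_force: [-1.1, -1.3, 4.8]
grip_width: 0.0387
gripper_force: 39.8
```

Run:
```python
from h import *
x,y=tw(.042,0)
plan([(.5542,.2600,.12,0.609,34),(x,y,.12,-.077,34)])
```

```text
t 21.85 tcp [0.5534 0.2601 0.0113] phi 0.612 F [-1.1 -1.3  4.8] w 38.7
[-0.5, 0.8, -108.7, 0.001, 0.0, 0.003, 34] n>=2.2
[-232.6, -96.3, -108.8, 0.001, -0.0, 0.689, 34] n>=5.0
```

step_arm(moves=[[0, 0, -40, 0, 0, 0, 34], [0, 0, -90, 0, 0, 0, 34], [-45, -19, -109, 0, 0, 0.13, 34], [-90, -38, -109, 0, 0, 0.27, 34], [-135, -57, -109, 0, 0, 0.41, 34], [-180, -76, -109, 0, 0, 0.55, 34], [-232, -96, -109, 0, 0, 0.69, 34], [-232, -96, -109, 0, 0, 0.69, 34]])

```text
clock: 22.65
tcp_pos: [0.6084, 0.0059, 0.1202]
orientation: [2.317, 2.115, -0.003]
contact_force: [-0.1, 0.0, -0.5]
grip_width: 0.0386
gripper_force: 40.7
```

step_arm(moves=[[0, 0, 20, 0, 0, 0, 34], [0, 0, 35, 0, 0, 0, 34], [0, 0, 35, 0, 0, 0, 34], [0, 0, 35, 0, 0, 0, 34]])

```text
clock: 23.05
tcp_pos: [0.6072, 0.0157, 0.084]
orientation: [-2.304, -2.134, 0.001]
contact_force: [0.2, 0.9, 0.0]
grip_width: 0.0386
gripper_force: 40.7
```

Run:
```python
from h import *
x,y=tw(.042,0)
plan([(x,y,.072,-.074,34),(x,y,.061,-.074,34)])
```

```text
t 23.05 tcp [0.6072 0.0157 0.084 ] phi -0.077 F [0.2 0.9 0. ] w 38.6
[-1.3, 1.0, 12.0, -0.001, -0.0, -0.003, 34] n>=0.2
[-1.3, 1.0, 23.0, -0.001, -0.0, -0.003, 34] n>=0.2
```

step_arm(moves=[[-1, 1, 6, 0, 0, 0, 34], [-1, 1, 11, 0, 0, 0, 34], [-1, 1, 11, 0, 0, 0, 34], [-1, 1, 11, 0, 0, 0, 34]])

```text
clock: 23.45
tcp_pos: [0.6085, 0.0138, 0.0733]
orientation: [-2.306, -2.133, 0.0]
contact_force: [-0.8, -0.2, 0.3]
grip_width: 0.0385
gripper_force: 40.7
```

Run:
```python
from h import *
x,y=tw(.042,0)
plan([(x,y,.0612,-.074,34)])
f=grab('side','pics/s8.png',(260,150,380,240),6)
```

```text
t 23.45 tcp [0.6085 0.0138 0.0733] phi -0.078 F [-0.8 -0.2  0.3] w 38.5
[0.4, -0.5, 12.1, -0.0, 0.0, -0.004, 34] n>=0.2
```

View pics/s8.png

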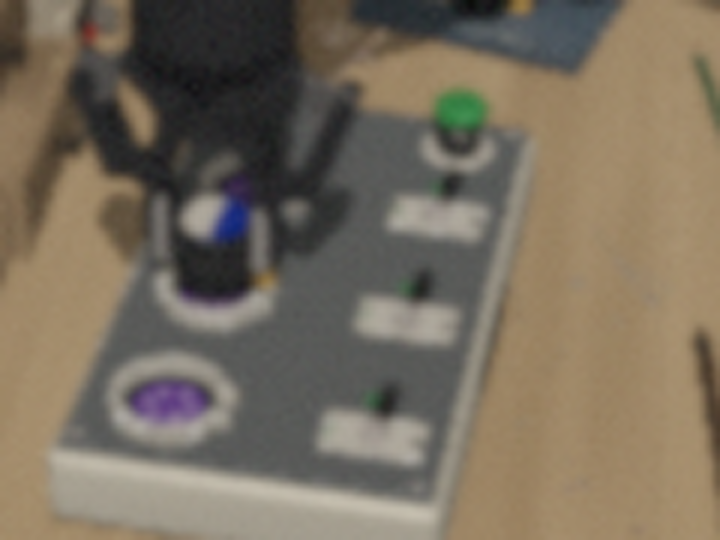

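Blue is just over well 2 with its lug (265,280) above the notch. I'll lower it.

step_arm(moves=[[0.5, -0.5, 4, 0, 0, 0, 34], [0.5, -0.5, 8, 0, 0, 0, 34], [0.5, -0.5, 12, 0, 0, 0, 34], [0.5, -0.5, 13, 0, 0, 0, 34], [0.5, -0.5, 13, 0, 0, 0, 34], [0.5, -0.5, 13, 0, 0, 0, 34]])

```text
clock: 24.1
tcp_pos: [0.6088, 0.0133, 0.0613]
orientation: [2.306, 2.131, 0.001]
contact_force: [-1.3, -3.0, 9.0]
grip_width: 0.0384
gripper_force: 42.0
```

Run:
```python
from h import *
x,y=tw(.042,0)
plan([(x,y,.0613,-.074,34)])
```

```text
t 24.1 tcp [0.6088 0.0133 0.0613] phi -0.079 F [-1.3 -3.   9. ] w 38.4
[0.9, -0.8, 0.0, 0.002, 0.0, -0.005, 34] n>=0.0
```

Blue went down to the floor (TCP 0.0613 with 9 N up). I'll release, rise and recheck yellow.

step_arm(moves=[[0, 0, 0, 0, 0, 0, 50], [0, 0, 0, 0, 0, 0, 60], [0, 0, 0, 0, 0, 0, 60], [0, 0, -15, 0, 0, 0, 65], [0, 0, -60, 0, 0, 0, 70], [0, 0, -90, 0, 0, 0, 70], [30, 0, -90, 0, 0, 0, 70], [30, 0, -90, 0, 0, 0, 70]])

```text
clock: 24.9
tcp_pos: [0.6115, 0.0492, 0.1524]
orientation: [-2.301, -2.139, -0.007]
contact_force: [-1.0, 1.6, 0.0]
grip_width: 0.0696
gripper_force: 0.0
```

Run:
```python
from h import *
g=grab('side'); f=grab('top')
for h,n in((f,'top'),(g,'side')):
    print(n,np.round(fresh(h,'yel',np.array((.504,.3935)),rad=.012),4))
    C=cloud(h); d=np.hypot(C[...,0]-.504,C[...,1]-.3935); m=(d<.06)&(C[...,2]>.029)&(C[...,2]<.045); q=C[m]; print(len(q),(q.min(0)+q.max(0))/2,q.mean(0))
    C=cloud(h); d=np.hypot(C[...,0]-.6081,C[...,1]-.0143); m=(d<.03)&(C[...,2]>.075)&(C[...,2]<.095); q=C[m]; print('blue',len(q),np.median(q,0) if len(q) else '')
plan([(.5045,.394,.12,-1.66+np.pi/2,70)])
```

```text
top [-1.6415e+00 -9.0000e-04  2.7755e+00  4.2000e+01]
113 [0.50367876 0.39070939 0.03571445] [0.5036934  0.39236987 0.03398312]
blue 0 
side [-1.6655e+00 -1.3000e-03  2.0253e+00  8.2000e+01]
242 [0.50455609 0.39510686 0.03387639] [0.50403065 0.39685033 0.03409594]
blue 126 [0.60798238 0.02047659 0.08347717]
t 25.0 tcp [0.6103 0.0454 0.1509] phi -0.076 F [ 0.1 -0.2  0.3] w 70.0
[339.6, -131.9, 31.1, 0.0, -0.001, 0.013, 70] n>=7.3
```

step_arm(moves=[[50, -19, 10, 0, 0, 0.01, 70], [100, -39, 20, 0, 0, 0.01, 70], [340, -132, 20, 0, 0, 0.01, 70], [340, -132, 20, 0, 0, 0.01, 70], [340, -132, 20, 0, 0, 0.01, 70], [340, -132, 20, 0, 0, 0.01, 70], [340, -132, 20, 0, 0, 0.01, 70], [340, -132, 20, 0, 0, 0.01, 70]])

```text
clock: 25.8
tcp_pos: [0.5021, 0.3995, 0.1299]
orientation: [-2.308, -2.128, -0.0]
contact_force: [0.0, 0.3, 0.5]
grip_width: 0.0699
gripper_force: 0.0
```

step_arm(moves=[[0, 0, 30, 0, 0, 0, 70], [0, 0, 50, 0, 0, 0, 70], [0, 0, 50, 0, 0, 0, 70], [0, 0, 50, 0, 0, 0, 70]])

```text
clock: 26.2
tcp_pos: [0.5059, 0.3922, 0.0805]
orientation: [2.318, 2.119, -0.002]
contact_force: [0.3, -0.5, 0.4]
grip_width: 0.07
gripper_force: 0.0
```

Run:
```python
from h import *
plan([(.5045,.3945,.0113,-1.655+np.pi/2,70)])
```

```text
t 26.2 tcp [0.5059 0.3922 0.0805] phi -0.09 F [ 0.3 -0.5  0.4] w 70.0
[2.3, -1.6, 69.2, -0.0, 0.001, -0.005, 70] n>=1.4
```

step_arm(moves=[[2, -1.5, 35, 0, 0, -0.005, 70], [2, -1.5, 60, 0, 0, -0.005, 70], [2, -1.5, 69, 0, 0, -0.005, 70], [2, -1.5, 69, 0, 0, -0.005, 70], [2, -1.5, 69, 0, 0, -0.005, 70]])

```text
clock: 26.7
tcp_pos: [0.5053, 0.3959, 0.013]
orientation: [2.312, 2.126, 0.004]
contact_force: [0.3, 0.6, 0.7]
grip_width: 0.0699
gripper_force: 0.0
```

Run:
```python
from h import *
plan([(.5045,.3945,.0113,-1.655+np.pi/2,70)])
f=grab('side','pics/s9.png',(260,260,370,350),6)
```

```text
t 26.7 tcp [0.5053 0.3959 0.013 ] phi -0.084 F [0.3 0.6 0.7] w 69.9
[-1.5, -0.6, 1.6, 0.002, -0.001, 0.001, 70] n>=0.0
```

View pics/s9.png

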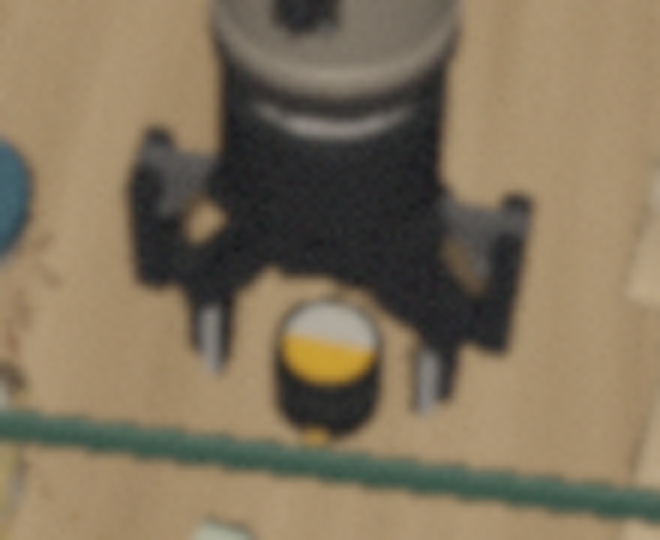

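The holder (327,360) is centred between the pads (210 and 430). I'll grip it.

step_arm(moves=[[-1.5, -0.5, 1.5, 0, 0, 0, 70], [-1.5, -0.5, 1.5, 0, 0, 0, 34], [-1.5, -0.5, 1.5, 0, 0, 0, 34], [-1.5, -0.5, 1.5, 0, 0, 0, 34], [-1.5, -0.5, 1.5, 0, 0, 0, 34], [-1.5, -0.5, 1.5, 0, 0, 0, 34], [-1.5, -0.5, 1.5, 0, 0, 0, 34]])

```text
clock: 27.45
tcp_pos: [0.5036, 0.3943, 0.0107]
orientation: [-2.312, -2.127, -0.001]
contact_force: [-1.4, -1.6, 6.1]
grip_width: 0.0385
gripper_force: 40.0
```

Run:
```python
from h import *
x,y=tw(.042,.085)
plan([(.5045,.3945,.12,-.084,34),(x,y,.13,-.084+1.578,34)])
```

```text
t 27.45 tcp [0.5036 0.3943 0.0107] phi -0.083 F [-1.4 -1.6  6.1] w 38.5
[0.3, 0.9, -109.3, 0.0, -0.001, 0.001, 34] n>=2.2
[-285.0, 135.2, -119.5, 0.001, -0.0, -1.577, 34] n>=10.5
```

step_arm(moves=[[0, 0, -40, 0, 0, 0, 34], [0, 0, -80, 0, 0, 0, 34], [-25, 12, -115, 0, 0, -0.14, 34], [-51, 24, -119, 0, 0, -0.28, 34], [-77, 37, -119, 0, 0, -0.42, 34], [-103, 49, -119, 0, 0, -0.56, 34], [-129, 61, -119, 0, 0, -0.7, 34], [-155, 73, -119, 0, 0, -0.84, 34]])

```text
clock: 28.25
tcp_pos: [0.5634, 0.2325, 0.1289]
orientation: [1.235, 2.889, -0.0]
contact_force: [0.2, -0.2, -0.8]
grip_width: 0.0385
gripper_force: 40.7
```

Run:
```python
from h import *
x,y=tw(.042,.085)
plan([(x,y,.13,1.495,34)])
```

```text
t 28.25 tcp [0.5634 0.2325 0.1289] phi 0.763 F [ 0.2 -0.2 -0.8] w 38.5
[-131.8, -55.2, -1.1, -0.0, 0.0, -0.732, 34] n>=4.9
```

step_arm(moves=[[-30, -12, 0, 0, 0, -0.14, 34], [-60, -25, 0, 0, 0, -0.28, 34], [-90, -38, 0, 0, 0, -0.42, 34], [-120, -50, 0, 0, 0, -0.56, 34], [-127, -53, 0, 0, 0, -0.7, 34], [-127, -53, 0, 0, 0, -0.735, 34], [-127, -53, 35, 0, 0, -0.735, 34], [-127, -53, 45, 0, 0, -0.735, 34]])

```text
clock: 29.05
tcp_pos: [0.6099, 0.1042, 0.0812]
orientation: [-0.124, -3.135, 0.002]
contact_force: [-0.1, -0.3, -1.5]
grip_width: 0.0385
gripper_force: 40.7
```

step_arm(moves=[[0, 0, 0, 0, 0, 0, 34], [0, 0, 0, 0, 0, 0, 34], [0, 0, 0, 0, 0, 0, 34]])

```text
clock: 29.35
tcp_pos: [0.6128, 0.1053, 0.085]
orientation: [0.123, 3.137, 0.001]
contact_force: [-0.3, -0.5, -1.2]
grip_width: 0.0387
gripper_force: 40.7
```

Run:
```python
from h import *
x,y=tw(.042,.085)
plan([(x,y,.072,1.495,34)])
```

```text
t 29.35 tcp [0.6128 0.1053 0.085 ] phi 1.492 F [-0.3 -0.5 -1.2] w 38.7
[-2.3, -6.1, 13.0, 0.001, 0.002, -0.003, 34] n>=0.3
```

step_arm(moves=[[-2, -6, 0, 0, 0, -0.003, 34], [-2, -6, 6, 0, 0, -0.003, 34], [-2, -6, 12, 0, 0, -0.003, 34], [-2, -6, 12, 0, 0, -0.003, 34], [-2, -6, 12, 0, 0, -0.003, 34]])

```text
clock: 29.85
tcp_pos: [0.6132, 0.0989, 0.0714]
orientation: [-0.119, -3.139, 0.0]
contact_force: [-0.1, -0.5, -1.1]
grip_width: 0.0386
gripper_force: 40.7
```

Run:
```python
from h import *
x,y=tw(.042,.085)
plan([(x,y,.0605,1.495,34)])
```

```text
t 29.85 tcp [0.6132 0.0989 0.0714] phi 1.495 F [-0.1 -0.5 -1.1] w 38.6
[-1.4, 0.2, 10.9, -0.0, -0.001, 0.0, 34] n>=0.2
```

step_arm(moves=[[-1.5, 0, 3, 0, 0, 0, 34], [-1.5, 0, 7, 0, 0, 0, 34], [-1.5, 0, 11, 0, 0, 0, 34], [-1.5, 0, 12, 0, 0, 0, 34], [-1.5, 0, 12, 0, 0, 0, 34], [-1.5, 0, 12, 0, 0, 0, 34]])

```text
clock: 30.45
tcp_pos: [0.6173, 0.0981, 0.0652]
orientation: [0.121, 3.135, 0.001]
contact_force: [-10.5, -5.4, 37.7]
grip_width: 0.0386
gripper_force: 47.4
```

Run:
```python
from h import *
x,y=tw(.042,.085)
plan([(x,y,.0607,1.495,34)])
f=grab('side','pics/s10.png',(260,150,380,240),6)
```

```text
t 30.45 tcp [0.6173 0.0981 0.0652] phi 1.493 F [-10.5  -5.4  37.7] w 38.6
[2.8, 0.7, 4.5, 0.001, 0.005, -0.002, 34] n>=0.1
```

View pics/s10.png

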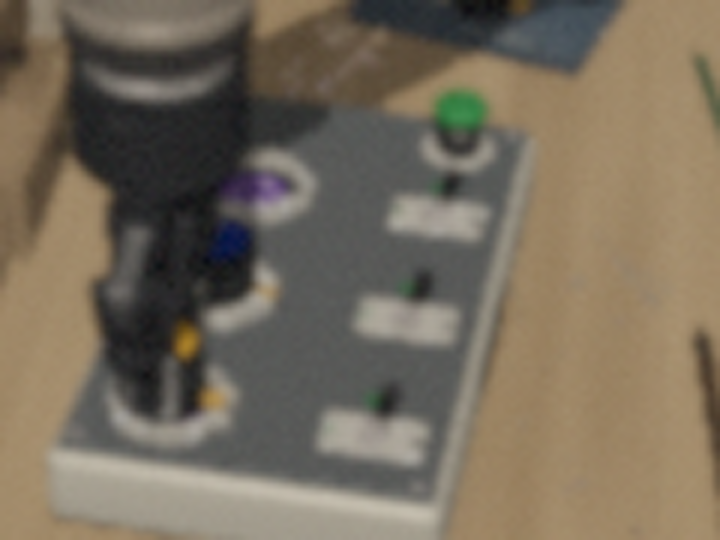

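Not home: the underside is 4.5 mm up with 38 N, and the wall is pushing toward -x. I'll ease up, shift to -x and retry gently.

step_arm(moves=[[0, 0, -8, 0, 0, 0, 34], [0, 0, -8, 0, 0, 0, 34], [2.5, 0, -8, 0, 0, 0, 34], [2.5, 0, -8, 0, 0, 0, 34], [2.5, 0, -8, 0, 0, 0, 34]])

```text
clock: 31.0
tcp_pos: [0.6119, 0.0989, 0.0671]
orientation: [-0.119, -3.138, 0.0]
contact_force: [-0.1, -0.3, -0.9]
grip_width: 0.0385
gripper_force: 43.2
```

step_arm(moves=[[0, 0, 3, 0, 0, 0, 34], [0, 0, 5, 0, 0, 0, 34], [0, 0, 5, 0, 0, 0, 34], [0, 0, 5, 0, 0, 0, 34]])

```text
clock: 31.4
tcp_pos: [0.6142, 0.098, 0.0647]
orientation: [0.121, 3.136, -0.0]
contact_force: [-1.3, -3.1, 13.4]
grip_width: 0.0386
gripper_force: 44.7
```

Run:
```python
from h import *
x,y=tw(.042,.085)
plan([(x,y,.0607,1.495,34)])
```

```text
t 31.4 tcp [0.6142 0.098  0.0647] phi 1.494 F [-1.3 -3.1 13.4] w 38.6
[-0.3, 1.1, 4.0, -0.0, 0.003, -0.001, 34] n>=0.1
```

That makes 16 pictures viewed, over the 14 allowed, so I won't view any more. From here I'll check by numbers: I'll triangulate both brass lugs from the two cameras and compare yellow's with seated blue's.

Run:
```python
from h import *
P={}
for n in('top','side'):
    f=grab(n); hsv=cv2.cvtColor(f['image'],cv2.COLOR_RGB2HSV).astype(int)
    for nm,y in(('yel',.085),('blue',0)):
        w=tw(.042-.0255,y); u0,v0=proj(f,[*w,.055]); S=[]
        for v in range(int(v0)-7,int(v0)+8):
            for u in range(int(u0)-7,int(u0)+8):
                h,s,b=hsv[v,u]
                if 8<=h<=28 and s>110 and b>70: S.append((u,v,s*b))
        S=np.array(S,float)
        if len(S): c=(S[:,:2]*S[:,2:]).sum(0)/S[:,2].sum(); P[n,nm]=c; print(n,nm,len(S),'pred',np.round([u0,v0],1),'got',c.round(2),'at z.057',ray(f,*c,.057).round(4))
        else: print(n,nm,'none')
```

```text
top yel 5 pred [295.9 192.7] got [295.94 191.81] at z.057 [0.5916 0.1011 0.057 ]
top blue none
side yel 9 pred [297.5 217.5] got [295.98 215.85] at z.057 [0.5939 0.097  0.057 ]
side blue none
```

Run:
```python
from h import *
for n in('top','side'):
    f=load(n); im=f['image'].astype(int)
    for nm,y in(('yel',.085),('blue',0)):
        w=tw(.042-.0255,y); u0,v0=proj(f,[*w,.055]); S=[]
        for v in range(int(v0)-7,int(v0)+8):
            for u in range(int(u0)-7,int(u0)+8):
                k=im[v,u,0]-im[v,u,2]          # brass: red minus blue
                if k>28 and np.hypot(u-u0,v-v0)<6: S.append((u,v,k-28))
        S=np.array(S,float)
        if len(S): c=(S[:,:2]*S[:,2:]).sum(0)/S[:,2].sum(); print(n,nm,len(S),'got-pred',(c-[u0,v0]).round(2),'at z.057',ray(f,*c,.057).round(4))
        else: print(n,nm,'none')
```

```text
top yel 14 got-pred [-0.26 -0.84] at z.057 [0.5915 0.102  0.057 ]
top blue none
side yel 24 got-pred [-1.12 -1.48] at z.057 [0.5928 0.0977 0.057 ]
side blue 12 got-pred [-0.48 -0.52] at z.057 [0.584  0.0166 0.057 ]
```

Relative to blue, yellow sits about 1.6 mm too far back and about 4 mm up. I'll lift, shift 2 mm forward (tool +x) and press gently.

step_arm(moves=[[0, 0, -4, 0, 0, 0, 34], [2, 0, -5, 0, 0, 0, 34], [2, 0, -5, 0, 0, 0, 34], [2, 0, 0, 0, 0, 0, 34], [2, 0, 2, 0, 0, 0, 34], [2, 0, 2, 0, 0, 0, 34], [2, 0, 2, 0, 0, 0, 34]])

```text
clock: 32.2
tcp_pos: [0.6132, 0.0985, 0.0641]
orientation: [0.121, 3.134, 0.001]
contact_force: [-3.6, -4.5, 23.3]
grip_width: 0.0386
gripper_force: 48.0
```

Run:
```python
from h import *
x,y=tw(.042,.085)
plan([(x,y,.0607,1.495,34)])
```

```text
t 32.2 tcp [0.6132 0.0985 0.0641] phi 1.494 F [-3.6 -4.5 23.3] w 38.6
[-1.4, 0.6, 3.4, 0.001, 0.005, -0.001, 34] n>=0.1
```

Run:
```python
from h import *
o=r.get_obs(); F=np.array(o['contact_force']); M=np.array(o['moment']); print(F,M)
# contact point offset if moment is about TCP (rx,ry): M = p x F
print('px',-M[1]/F[2],'py',M[0]/F[2])
```

```text
[-3.61511138 -4.51369581 23.2755495 ] [-0.32923868  0.87018748  0.08227323]
px -0.03738633434925652 py -0.01414525936748019
```

step_arm(moves=[[1.5, 0, 0, 0, 0, 0, 34], [3, 0, 0, 0, 0, 0, 34], [3, 0, 0, 0, 0, 0, 34], [3, 0, 0, 0, 0, 0, 34]])

```text
clock: 32.6
tcp_pos: [0.6127, 0.0986, 0.0645]
orientation: [0.121, 3.129, 0.002]
contact_force: [2.8, -3.4, 17.5]
grip_width: 0.0386
gripper_force: 47.3
```

Run:
```python
from h import *
o=r.get_obs(); F=np.array(o['contact_force']); M=np.array(o['moment']); print(F,M,o['tcp_pos'])
print('px',-M[1]/F[2],'py',M[0]/F[2])
```

```text
[ 2.84860562 -3.36906652 17.48494738] [-0.47448077 -0.6319484  -0.13070236] [0.61267267 0.09857571 0.06446128]
px 0.0361424250987898 py -0.027136528066798726
```

step_arm(moves=[[0, 0, -6, 0, 0, 0, 34], [0, 0, -6, 0, 0, 0, 34], [0, 0, -6, 0, 0, 0, 34], [0, 0, -6, 0, 0, 0, 34]])

```text
clock: 33.0
tcp_pos: [0.6069, 0.0994, 0.0661]
orientation: [-0.118, -3.138, 0.0]
contact_force: [0.2, -0.1, -0.7]
grip_width: 0.039
gripper_force: 45.2
```

Run:
```python
from h import *
o=r.get_obs(); print(o['contact_force'],o['moment'])
x,y=tw(.042,.085)
plan([(x-.0015,y-.0015,.0607,1.495,34)])
P={}
for n in('top','side'):
    f=grab(n); im=f['image'].astype(int)
    for nm,yy in(('yel',.085),('blue',0)):
        w=tw(.042-.0255,yy); u0,v0=proj(f,[*w,.055]); S=[]
        for v in range(int(v0)-9,int(v0)+8):
            for u in range(int(u0)-7,int(u0)+8):
                k=im[v,u,0]-im[v,u,2]
                if k>28 and np.hypot(u-u0,v-v0)<7: S.append((u,v,k-28))
        S=np.array(S,float)
        if len(S): c=(S[:,:2]*S[:,2:]).sum(0)/S[:,2].sum(); print(n,nm,len(S),'got-pred',(c-[u0,v0]).round(2))
# height of lug/body: side cloud under holder
```

```text
[ 0.22230729 -0.09354642 -0.66549123] [0.02353259 0.03512414 0.00459314]
t 33.0 tcp [0.6069 0.0994 0.0661] phi 1.495 F [ 0.2 -0.1 -0.7] w 39.0
[-6.3, -1.4, 5.4, -0.0, -0.001, 0.0, 34] n>=0.2
top yel 15 got-pred [-0.8   1.58]
side yel 24 got-pred [ 1.85 -1.67]
side blue 11 got-pred [-0.6  -0.62]
```

The free reading at TCP 0.0661 shows the holder slipped up in the grip, and its lug appears to be off in yaw. I'll raise it and triangulate the lug.

step_arm(moves=[[-6, 0, -20, 0, 0, 0, 34], [-6, 0, -34, 0, 0, 0, 34], [-6, 0, -34, 0, 0, 0, 34], [-6, 0, -34, 0, 0, 0, 34]])

```text
clock: 33.5
tcp_pos: [0.6133, 0.0989, 0.1008]
orientation: [0.119, 3.139, 0.0]
contact_force: [0.1, 0.8, -1.2]
grip_width: 0.0388
gripper_force: 45.1
```

```bash
cat >> h.py <<'E'
def lug(f,p,rad=9,th=28):
    im=f['image'].astype(int); u0,v0=proj(f,p); S=[]
    for v in range(int(v0)-rad,int(v0)+rad+1):
        for u in range(int(u0)-rad,int(u0)+rad+1):
            k=im[v,u,0]-im[v,u,2]
            if k>th and np.hypot(u-u0,v-v0)<rad: S.append((u,v,k-th))
    S=np.array(S,float)
    if not len(S): return None,0,(u0,v0)
    return (S[:,:2]*S[:,2:]).sum(0)/S[:,2].sum(),len(S),(u0,v0)
def tri(uvs):
    A=[]
    for f,uv in uvs:
        R=cv2.Rodrigues(np.array(f['rvec'],float))[0]; P=np.array(f['mtx'])@np.c_[R,np.array(f['tvec']).ravel()]
        A+=[uv[0]*P[2]-P[0],uv[1]*P[2]-P[1]]
    X=np.linalg.svd(np.array(A))[2][-1]; return X[:3]/X[3]
E
python3 - <<'E'
from h import *
plan([]); o=r.get_obs(); p=np.array(o['tcp_pos'])
L=p+np.array([-.026*np.cos(-.077),-.026*np.sin(-.077),-.006])
F={n:grab(n) for n in('top','side')}
G={}
for n,f in F.items():
    c,k,pr=lug(f,L); G[n]=c; print(n,k,'pred',np.round(pr,1),'got',c)
    u,v=int(pr[0]),int(pr[1]); im=f['image'].astype(int)
    print((im[v-8:v+9,u-9:u+10,0]-im[v-8:v+9,u-9:u+10,2]))
X=tri([(F[n],G[n]) for n in F]); print('lug',X,'rel tcp',X-p)
E
```

```text
t 33.5 tcp [0.6133 0.0989 0.1008] phi 1.495 F [ 0.1  0.8 -1.2] w 38.8
top 14 pred [296.7 190.9] got [296.01428571 190.19285714]
[[11  2  0 -1 -2 -1  6 14 18 20 19 21 22 23 24 24 25 24 25]
 [ 9  2  1  1  0  0  2 11 15 18 18 19 22 22 23 23 23 25 25]
 [ 8  0  4  4  3 -1  1  8 13 17 16 18 20 21 23 24 24 24 25]
 [ 6  1  8  8  6  1  1  5 10 11 12 16 20 22 23 24 23 25 25]
 [ 5  1  9 12  9  3  0  0  3  5  5 12 18 22 23 23 24 24 24]
 [ 3  0  8 12 10  4  0 -1  2  2  2  8 16 21 22 23 23 23 24]
 [ 1 -2  7 13 12  9  3  7 24 33 23  9 12 18 22 23 23 24 24]
 [ 1 -3  2  9 13 11  7 21 59 75 56 19  7 15 21 23 23 23 24]
 [ 0 -4 -1  5 10 11 13 27 69 91 72 29  8 14 19 21 24 24 24]
 [-1 -4 -4 -1  3  9 15 27 58 84 65 23 11 11 15 20 22 23 23]
 [-3 -5 -5 -4 -2  5 13 22 37 50 34 14 11 10 14 20 23 24 24]
 [-3 -5 -6 -5 -4  1  7 11 13 13  8  7  8  8 12 19 21 23 24]
 [-4 -5 -6 -5 -5 -3  1  2 -1 -2 -1  2  3  2  8 15 21 23 24]
 [-5 -5 -5 -5 -6 -5 -4 -4 -5 -6 -5 -2 -2 -4  1 11 19 22 23]
 [-5 -5 -4 -5 -5 -6 -5 -5 -5 -5 -5 -6 -5 -5 -3  6 16 21 23]
 [-5 -4 -5 -5 -5 -5 -5 -5 -6 -7 -5 -5 -5 -6 -4  2 13 20 23]
 [-5 -5 -5 -
[... 870 characters left out ...]
  75  70  45  16   4   2   3   2   1   1
    0]
 [  8   7   4   1  -1   1  16  31  39  38  21   8   1   0   1  -2   1   0
    3]
 [  8   6   8   5   3   3   5   6  10  10   6   2   2   1   0  -1   1   1
    1]
 [  8   7   7  10   7   6   3   3   2   0   1   2   1   2   0   1   0   0
    0]
 [ 10   8   8  11  10  13   8   7   4   2  -1   0   2   1   2   2   0   1
    1]
 [  6   8   9  10  10  11  12  10  10   5   2   0   1   1   1   2   0   1
    0]
 [ -4  -2   0   2   9  13  14  14  13   8   4   3  -1   1   0   1   1   0
    1]
 [-18 -13 -14 -14  -6   9  14  15  15  14   7   3   0   1   0   2  -1   0
    1]]
lug [0.58904694 0.10334955 0.09792695] rel tcp [-0.02420692  0.0044948  -0.00290782]
```

The lug is about 2 mm too far to the left and the holder sits too low in the grip. I'll set it down on the bench left of the tester, measure it again and regrip.

Run:
```python
from h import *
plan([(.55,.25,.1008,1.495,34),(.55,.25,.020,1.495,34)])
```

```text
t 33.6 tcp [0.6127 0.0987 0.1001] phi 1.495 F [-0.2  0.1 -1.2] w 38.9
[74.0, 146.1, -0.6, -0.0, -0.001, 0.0, 34] n>=3.3
[73.9, 146.1, 80.2, -0.0, -0.001, 0.0, 34] n>=1.6
```

step_arm(moves=[[20, 45, -10, 0, 0, 0, 34], [40, 90, -10, 0, 0, 0, 34], [60, 130, -5, 0, 0, 0, 34], [75, 146, 0, 0, 0, 0, 34], [75, 146, 30, 0, 0, 0, 34], [75, 146, 70, 0, 0, 0, 34], [75, 146, 80, 0, 0, 0, 34], [75, 146, 80, 0, 0, 0, 34]])

```text
clock: 34.4
tcp_pos: [0.5481, 0.249, 0.0189]
orientation: [-0.119, -3.135, 0.004]
contact_force: [0.5, 0.1, -0.9]
grip_width: 0.039
gripper_force: 45.1
```

Run:
```python
from h import *
plan([(.55,.25,.0085,1.495,34)])
```

```text
t 34.4 tcp [0.5481 0.249  0.0189] phi 1.495 F [ 0.5  0.1 -0.9] w 39.0
[-1.9, 1.1, 10.4, -0.003, -0.004, -0.0, 34] n>=0.2
```

step_arm(moves=[[0, 0, 6, 0, 0, 0, 34], [0, 0, 10, 0, 0, 0, 34], [0, 0, 12, 0, 0, 0, 34], [0, 0, 12, 0, 0, 0, 34], [0, 0, 12, 0, 0, 0, 34]])

```text
clock: 34.9
tcp_pos: [0.5505, 0.2503, 0.0102]
orientation: [0.12, 3.138, 0.001]
contact_force: [-1.3, -0.9, 5.5]
grip_width: 0.0387
gripper_force: 45.6
```

step_arm(moves=[[0, 0, 0, 0, 0, 0, 55], [0, 0, 0, 0, 0, 0, 65], [0, 0, 0, 0, 0, 0, 70], [0, 0, -30, 0, 0, 0, 70], [0, 0, -80, 0, 0, 0, 70], [0, 0, -110, 0, 0, 0, 70], [-20, -50, -110, 0, 0, 0, 70], [-40, -100, -110, 0, 0, 0, 70]])

```text
clock: 35.7
tcp_pos: [0.5806, 0.156, 0.1205]
orientation: [0.112, 3.137, 0.003]
contact_force: [0.4, -0.8, -1.7]
grip_width: 0.0698
gripper_force: 0.0
```

step_arm(moves=[[0, -50, 0, 0, 0, 0.15, 70], [0, -100, 0, 0, 0, 0.3, 70], [0, -130, 0, 0, 0, 0.45, 70], [0, -130, 0, 0, 0, 0.6, 70], [0, -130, 0, 0, 0, 0.75, 70], [0, -130, 0, 0, 0, 0.9, 70], [0, -130, 0, 0, 0, 1.05, 70], [0, -130, 0, 0, 0, 1.2, 70]])

```text
clock: 36.5
tcp_pos: [0.5698, 0.025, 0.1188]
orientation: [-1.879, -2.518, -0.0]
contact_force: [-1.1, -0.5, -0.3]
grip_width: 0.07
gripper_force: 0.0
```

Run:
```python
from h import *
plan([])
for n in('top','side'):
    h=grab(n); C=cloud(h); d=np.hypot(C[...,0]-.55,C[...,1]-.25); m=(d<.06)&(C[...,2]>.026)&(C[...,2]<.042); q=C[m]
    c=(q.min(0)+q.max(0))/2; print(n,len(q),c.round(4),np.median(q,0).round(4))
    c0=np.array([.549,.25]) if len(q)<20 else c[:2]
    for rad in(.011,.013): print(np.round(fresh(h,'yel',c0,rad=rad),4))
    R=h['image'].astype(int); 
    v,u=np.nonzero(m); print('tilt z range',q[:,2].min(),q[:,2].max())
```

```text
t 36.5 tcp [0.5698 0.025  0.1188] phi 0.289 F [-1.1 -0.5 -0.3] w 70.0
top 112 [0.5484 0.252  0.034 ] [0.5486 0.2509 0.0333]
[-6.9100e-02 -1.7000e-03  2.6812e+00  3.7000e+01]
[-4.7200e-02 -1.8000e-03  4.9831e+00  5.0000e+01]
tilt z range 0.026537749270101503 0.041558960720455486
side 185 [0.5491 0.2547 0.0319] [0.549  0.2585 0.034 ]
[-6.1500e-02 -9.0000e-04  1.4481e+00  4.6000e+01]
[-7.3700e-02 -9.0000e-04  2.7243e+00  6.7000e+01]
tilt z range 0.026460276210551473 0.037371773136996085
```

The holder is upright on the bench, with yaw about -0.065 and y = 0.2503 (set by the last grip). I'll regrip it along its x, as I did with blue.

Run:
```python
from h import *
plan([(.5505,.2503,.1188,-.067,70),(.5505,.2503,.0125,-.067,70)])
```

```text
t 36.6 tcp [0.5698 0.0252 0.1187] phi 0.294 F [ 0.6 -0.5  0.6] w 69.9
[221.0, 46.8, -0.2, -0.0, 0.0, 0.361, 70] n>=4.5
[221.1, 46.8, 106.1, -0.0, 0.0, 0.361, 70] n>=2.1
```

step_arm(moves=[[0, 0, -20, 0, 0, 0.15, 70], [0, 0, -20, 0, 0, 0.3, 70], [0, 0, -20, 0, 0, 0.355, 70], [0, 0, -20, 0, 0, 0.355, 70], [0, 0, -20, 0, 0, 0.355, 70]])

```text
clock: 37.1
tcp_pos: [0.5698, 0.0251, 0.1387]
orientation: [-2.283, -2.158, 0.0]
contact_force: [-0.7, 0.5, -0.1]
grip_width: 0.0696
gripper_force: 0.0
```

Run:
```python
from h import *
plan([(.5505,.2503,.13,-.067,70),(.5505,.2503,.05,-.067,70)])
```

```text
t 37.1 tcp [0.5698 0.0251 0.1387] phi -0.056 F [-0.7  0.5 -0.1] w 69.6
[223.8, -31.8, 8.7, -0.0, 0.0, 0.011, 70] n>=4.5
[223.8, -31.8, 88.7, -0.0, 0.0, 0.011, 70] n>=1.6
```

step_arm(moves=[[50, -7, 0, 0, 0, 0.01, 70], [100, -14, 0, 0, 0, 0.01, 70], [150, -21, 0, 0, 0, 0.01, 70], [200, -28, 0, 0, 0, 0.01, 70], [224, -32, 0, 0, 0, 0.01, 70], [224, -32, 40, 0, 0, 0.01, 70], [224, -32, 80, 0, 0, 0.01, 70], [224, -32, 80, 0, 0, 0.01, 70]])

```text
clock: 37.9
tcp_pos: [0.5474, 0.2492, 0.054]
orientation: [-2.292, -2.144, 0.015]
contact_force: [-0.9, -0.3, -0.1]
grip_width: 0.07
gripper_force: 0.0
```

step_arm(moves=[[0, 0, 0, 0, 0, 0, 70], [0, 0, 0, 0, 0, 0, 70]])

```text
clock: 38.1
tcp_pos: [0.553, 0.2506, 0.0609]
orientation: [2.297, 2.142, 0.005]
contact_force: [-0.5, 0.2, 0.2]
grip_width: 0.07
gripper_force: 0.0
```

Run:
```python
from h import *
plan([(.5505,.2503,.0125,-.067,70)])
```

```text
t 38.1 tcp [0.553  0.2506 0.0609] phi -0.07 F [-0.5  0.2  0.2] w 70.0
[-0.6, -2.6, 48.3, 0.003, -0.002, -0.003, 70] n>=1.0
```

step_arm(moves=[[0, -2, 25, 0, 0, 0, 70], [0, -2, 42, 0, 0, 0, 70], [0, -2, 48, 0, 0, 0, 70], [0, -2, 48, 0, 0, 0, 70], [0, -2, 48, 0, 0, 0, 70]])

```text
clock: 38.6
tcp_pos: [0.55, 0.2508, 0.0116]
orientation: [2.298, 2.142, 0.001]
contact_force: [-1.0, 0.9, -0.1]
grip_width: 0.0697
gripper_force: 0.0
```

Run:
```python
from h import *
plan([(.5505,.2503,.0125,-.067,70)])
```

```text
t 38.6 tcp [0.55   0.2508 0.0116] phi -0.07 F [-1.   0.9 -0.1] w 69.7
[-0.4, 0.5, -0.9, 0.001, -0.0, -0.003, 70] n>=0.0
```

step_arm(moves=[[-0.5, 0.5, -1, 0, 0, 0, 70], [-0.5, 0.5, -1, 0, 0, 0, 34], [-0.5, 0.5, -1, 0, 0, 0, 34], [-0.5, 0.5, -1, 0, 0, 0, 34], [-0.5, 0.5, -1, 0, 0, 0, 34], [-0.5, 0.5, -1, 0, 0, 0, 34], [-0.5, 0.5, -1, 0, 0, 0, 34]], grip_force=60)

```text
clock: 39.3
tcp_pos: [0.5502, 0.2503, 0.0127]
orientation: [-2.298, -2.142, -0.001]
contact_force: [-1.6, -0.4, 5.9]
grip_width: 0.0379
gripper_force: 59.7
```

Run:
```python
from h import *
x,y=tw(.042,.085)
plan([(x,y,.13,-.079,34),(x,y,.082,-.079,34)])
```

```text
t 39.3 tcp [0.5502 0.2503 0.0127] phi -0.07 F [-1.6 -0.4  5.9] w 37.9
[-146.4, 74.9, -117.3, 0.0, -0.001, 0.009, 34] n>=4.0
[-146.4, 74.9, -69.3, 0.0, -0.001, 0.009, 34] n>=1.0
```

step_arm(moves=[[0, 0, -40, 0, 0, 0, 34], [0, 0, -85, 0, 0, 0, 34], [-40, 20, -110, 0, 0, 0.01, 34], [-80, 41, -110, 0, 0, 0.01, 34], [-120, 61, -110, 0, 0, 0.01, 34], [-146, 75, -110, 0, 0, 0.01, 34], [-146, 75, -80, 0, 0, 0.01, 34], [-146, 75, -70, 0, 0, 0.01, 34]])

```text
clock: 40.1
tcp_pos: [0.6131, 0.0979, 0.0799]
orientation: [-2.31, -2.127, 0.004]
contact_force: [-0.6, -0.2, -1.4]
grip_width: 0.0381
gripper_force: 60.7
```

step_arm(moves=[[0, 0, 0, 0, 0, 0, 34], [0, 0, 0, 0, 0, 0, 34]])

```text
clock: 40.3
tcp_pos: [0.6142, 0.1006, 0.082]
orientation: [-2.306, -2.132, 0.0]
contact_force: [0.2, 0.2, -0.3]
grip_width: 0.0382
gripper_force: 60.7
```

Run:
```python
from h import *
x,y=tw(.042,.085)
plan([(x,y,.0735,-.079,34)])
```

```text
t 40.3 tcp [0.6142 0.1006 0.082 ] phi -0.078 F [ 0.2  0.2 -0.3] w 38.2
[-1.5, 0.6, 8.5, -0.001, -0.0, 0.001, 34] n>=0.2
```

step_arm(moves=[[-1.5, 0.5, 5, 0, 0, 0, 34], [-1.5, 0.5, 9, 0, 0, 0, 34], [-1.5, 0.5, 9, 0, 0, 0, 34], [-1.5, 0.5, 9, 0, 0, 0, 34]])

```text
clock: 40.7
tcp_pos: [0.6148, 0.0979, 0.0729]
orientation: [-2.308, -2.131, -0.0]
contact_force: [-0.4, -0.6, 0.3]
grip_width: 0.0382
gripper_force: 60.7
```

Run:
```python
from h import *
x,y=tw(.042,.085)
plan([(x,y,.0627,-.078,34)])
```

```text
t 40.7 tcp [0.6148 0.0979 0.0729] phi -0.08 F [-0.4 -0.6  0.3] w 38.2
[1.1, -0.3, 10.2, -0.0, -0.0, -0.002, 34] n>=0.2
```

step_arm(moves=[[0.5, -0.3, 3, 0, 0, 0, 34], [0.5, -0.3, 6, 0, 0, 0, 34], [0.5, -0.3, 9, 0, 0, 0, 34], [0.5, -0.3, 10.5, 0, 0, 0, 34], [0.5, -0.3, 11, 0, 0, 0, 34], [0.5, -0.3, 11, 0, 0, 0, 34]])

```text
clock: 41.3
tcp_pos: [0.6159, 0.0964, 0.0629]
orientation: [2.307, 2.127, 0.002]
contact_force: [2.7, -5.3, 1.3]
grip_width: 0.0382
gripper_force: 62.3
```

Run:
```python
from h import *
x,y=tw(.042,.085)
plan([(x,y,.0627,-.078,34)])
```

```text
t 41.3 tcp [0.6159 0.0964 0.0629] phi -0.081 F [ 2.7 -5.3  1.3] w 38.2
[2.5, -1.5, 0.2, 0.003, 0.001, -0.003, 34] n>=0.1
```

Yellow is down to the floor (TCP 0.0629 with d = 0.0127). I'll release, rise and verify numerically.

step_arm(moves=[[0, 0, 0, 0, 0, 0, 50], [0, 0, 0, 0, 0, 0, 60], [0, 0, 0, 0, 0, 0, 62], [0, 0, -15, 0, 0, 0, 65], [0, 0, -60, 0, 0, 0, 40], [0, 0, -100, 0, 0, 0, 0], [0, -50, -100, 0, 0, 0, 0], [0, -100, -100, 0, 0, 0, 0]], grip_force=40)

```text
clock: 42.1
tcp_pos: [0.5157, 0.1066, 0.1641]
orientation: [2.308, 2.129, 0.007]
contact_force: [-0.2, 0.7, -0.2]
grip_width: 0.0068
gripper_force: 0.0
```

step_arm(moves=[[0, -40, 0, 0, 0, 0, 0], [0, -40, 0, 0, 0, 0, 0], [0, -40, 0, 0, 0, 0, 0]])

```text
clock: 42.4
tcp_pos: [0.475, 0.11, 0.1629]
orientation: [-2.307, -2.132, -0.003]
contact_force: [1.0, 0.1, 0.1]
grip_width: -0.0
gripper_force: 0.0
```

Run:
```python
from h import *
plan([(*tw(-.090,.085),.11,-.077,0),(*tw(-.090,.085),.066,-.077,0),(*tw(-.064,.085),.066,-.077,0)])
for n in('top','side'):
    h=grab(n); C=cloud(h)
    for nm,y in(('yel',.085),('blue',0)):
        w=np.array(tw(.042,y)); d=np.hypot(C[...,0]-w[0],C[...,1]-w[1]); m=(d<.014)&(C[...,2]>.07)&(C[...,2]<.1); q=C[m]
        print(n,nm,len(q),'z med',np.median(q[:,2]).round(4) if len(q) else '', 'plane tilt', np.round(np.linalg.lstsq(np.c_[q[:,:2],np.ones(len(q))],q[:,2],rcond=None)[0][:2],3) if len(q)>9 else '')
        c,k,pr=lug(h,[*tw(.042-.0255,y),.055],7); print('   lug',k,None if c is None else np.round(c-pr,2))
        print('   yaw',np.round(fresh(h,'yel' if nm=='yel' else 'blue',w,z=.084,rad=.012)[:3],3))
```

```text
t 42.4 tcp [0.475  0.11   0.1629] phi -0.079 F [1.  0.1 0.1] w -0.0
[-0.3, 8.0, 53.0, 0.001, -0.002, -0.002, 0] n>=1.1
[-0.4, 7.9, 97.0, 0.001, -0.002, -0.002, 0] n>=0.9
[-0.3, 33.9, 97.0, 0.001, -0.002, -0.002, 0] n>=0.5
top yel 58 z med 0.0838 plane tilt [-0.069 -0.068]
   lug 27 [ 0.99 -5.66]
   yaw [-4.200e-02 -1.000e-03  2.634e+00]
top blue 54 z med 0.0837 plane tilt [ 0.138 -0.023]
   lug 1 [ 0.14 -0.87]
   yaw [-9.200e-02 -2.000e-03  4.823e+00]
side yel 53 z med 0.0844 plane tilt [-0.002  0.023]
   lug 11 [-0.85 -0.69]
   yaw [-0.048 -0.     2.516]
side blue 47 z med 0.0841 plane tilt [0.023 0.017]
   lug 11 [-0.54 -0.53]
   yaw [-5.700e-02 -1.000e-03  2.696e+00]
```

Both holders are seated: the tops are at 84 mm and the lugs line up. Now I'll flip switches 1 and 2 on from the front.

step_arm(moves=[[0, 8, 50, 0, 0, 0, 0], [0, 8, 90, 0, 0, 0, 0], [0, 8, 97, 0, 0, 0, 0], [0, 8, 97, 0, 0, 0, 0], [0, 22, 97, 0, 0, 0, 0], [0, 35, 97, 0, 0, 0, 0], [0, 35, 97, 0, 0, 0, 0], [0, 35, 97, 0, 0, 0, 0]])

```text
clock: 43.3
tcp_pos: [0.5111, 0.1067, 0.0659]
orientation: [2.308, 2.13, 0.004]
contact_force: [0.5, 0.5, -0.6]
grip_width: -0.0001
gripper_force: 0.0
```

step_arm(moves=[[0, -15, -20, 0, 0, 0, 0], [0, -27, -45, 0, 0, 0, 0], [-45, -27, -45, 0, 0, 0, 0], [-85, -27, -45, 0, 0, 0, 0], [-85, -27, -45, 0, 0, 0, 0], [-85, -27, -45, 0, 0, 0, 0]])

```text
clock: 43.9
tcp_pos: [0.4764, 0.0234, 0.1105]
orientation: [2.311, 2.128, 0.002]
contact_force: [0.3, -0.1, 0.1]
grip_width: 0.0001
gripper_force: 0.0
```

Run:
```python
from h import *
plan([(*tw(-.090,0),.066,-.077,0),(*tw(-.063,0),.066,-.077,0)])
```

```text
t 43.9 tcp [0.4764 0.0234 0.1105] phi -0.082 F [ 0.3 -0.1  0.1] w 0.1
[1.0, -0.1, 44.5, 0.001, -0.001, -0.005, 0] n>=0.9
[1.1, 26.9, 44.5, 0.001, -0.001, -0.005, 0] n>=0.5
```

step_arm(moves=[[1, 0, 44, 0, 0, 0, 0], [1, 0, 44, 0, 0, 0, 0], [1, 14, 44, 0, 0, 0, 0], [1, 27, 44, 0, 0, 0, 0], [1, 27, 44, 0, 0, 0, 0], [1, 27, 44, 0, 0, 0, 0], [0, 5, 15, 0, 0, 0, 0], [0, 0, -10, 0, 0, 0, 0]])

```text
clock: 44.7
tcp_pos: [0.4731, 0.0237, 0.1199]
orientation: [-2.307, -2.129, 0.005]
contact_force: [0.5, 0.4, 0.5]
grip_width: 0.0002
gripper_force: 0.0
```

step_arm(moves=[[-50, 0, -20, 0, 0, 0, 0], [-100, 0, -20, 0, 0, 0, 0], [-148, 0, -20, 0, 0, 0, 0], [-148, 38, -20, 0, 0, 0, 0], [-148, 38, -20, 0, 0, 0, 0], [-148, 38, -20, 0, 0, 0, 0]])

```text
clock: 45.3
tcp_pos: [0.5023, -0.1263, 0.1399]
orientation: [-2.308, -2.131, 0.0]
contact_force: [0.8, -0.1, 0.3]
grip_width: 0.0002
gripper_force: 0.0
```

Run:
```python
from h import *
plan([(*tw(-.052,-.148),.085,-.077,0),(*tw(-.052,-.148),.067,-.077,0)])
for n in('side','top'):
    f=grab(n); C=cloud(f)
    for i,y in enumerate((.085,0,-.085)):
        c=np.array(tw(-.052,y)); d=C-[*c,0]; m=(np.hypot(d[...,0],d[...,1])<.02)&(C[...,2]>.068)&(C[...,2]<.095)
        q=C[m]; print(n,i+1,len(q),(q.mean(0)[:2]-c).round(4) if len(q) else '')
```

```text
t 45.3 tcp [ 0.5023 -0.1263  0.1399] phi -0.08 F [ 0.8 -0.1  0.3] w 0.2
[0.3, 0.7, 54.9, -0.0, -0.0, -0.003, 0] n>=1.1
[0.3, 0.7, 72.9, -0.0, -0.0, -0.003, 0] n>=0.4
side 1 16 [0.0081 0.0005]
side 2 16 [0.0081 0.0008]
side 3 13 [-0.0033  0.0017]
top 1 10 [ 0.0075 -0.0032]
top 2 9 [ 0.0077 -0.0029]
top 3 8 [-0.0035 -0.0008]
```

Switches 1 and 2 read on and 3 reads off. Next I'll press the plunger.

step_arm(moves=[[0, 1, 45, 0, 0, 0, 0], [0, 1, 60, 0, 0, 0, 0], [0, 1, 70, 0, 0, 0, 0], [0, 1, 73, 0, 0, 0, 0], [0, 1, 73.5, 0, 0, 0, 0], [0, 1, 73.5, 0, 0, 0, 0], [0, 1, 73.5, 0, 0, 0, 0], [0, 1, 73.5, 0, 0, 0, 0]])

```text
clock: 46.2
tcp_pos: [0.5018, -0.1252, 0.0694]
orientation: [-2.305, -2.128, -0.002]
contact_force: [-14.5, 5.8, 40.6]
grip_width: 0.0003
gripper_force: 20.0
```

step_arm(moves=[[0, 0, 1, 0, 0, 0, 0], [0, 0, 1, 0, 0, 0, 0], [0, 0, 1, 0, 0, 0, 0], [0, 0, 1, 0, 0, 0, 0]])

```text
clock: 46.6
tcp_pos: [0.5019, -0.1252, 0.0692]
orientation: [-2.305, -2.128, -0.003]
contact_force: [-16.7, 7.1, 50.2]
grip_width: -0.0
gripper_force: 25.2
```

The plunger is at its stop. I'll raise the arm and verify.

step_arm(moves=[[0, 0, -8, 0, 0, 0, 0], [0, 0, -20, 0, 0, 0, 0], [0, 0, -60, 0, 0, 0, 0], [0, 0, -100, 0, 0, 0, 0], [0, -40, -120, 0, 0, 0, 0], [0, -40, -120, 0, 0, 0, 0], [0, -40, -120, 0, 0, 0, 0]])

```text
clock: 47.3
tcp_pos: [0.4632, -0.1231, 0.1863]
orientation: [2.308, 2.131, 0.004]
contact_force: [-0.4, -0.5, -0.3]
grip_width: -0.0
gripper_force: 0.0
```

Run:
```python
from h import *
plan([])
bx=np.array([np.cos(-.295),np.sin(-.295)]); by=np.array([-bx[1],bx[0]])
for n in('side','top'):
    f=grab(n); C=cloud(f)
    for i,y in enumerate((.085,0,-.085)):
        c=np.array(tw(-.052,y)); d=C-[*c,0]; m=(np.hypot(d[...,0],d[...,1])<.02)&(C[...,2]>.068)&(C[...,2]<.095)
        q=C[m]; print(n,'sw',i+1,len(q),(q.mean(0)[:2]-c).round(4) if len(q) else '')
    w=tw(-.052,-.148); m=(np.hypot(C[...,0]-w[0],C[...,1]-w[1])<.011)&(C[...,2]>.06)&(C[...,2]<.1); print(' plunger z',np.median(C[m][:,2]).round(4) if m.any() else None)
    for nm,y in(('yel',.085),('blue',0)):
        w=tw(.042,y); m=(np.hypot(C[...,0]-w[0],C[...,1]-w[1])<.014)&(C[...,2]>.07)&(C[...,2]<.1); print(' ',nm,np.median(C[m][:,2]).round(4) if m.any() else None)
    m=(C[...,2]>.044)&(C[...,2]<.053)&(np.hypot(C[...,0]-.501,C[...,1]+.352)<.09); q=C[m]
    if len(q)>30:
        from scipy.cluster.vq import kmeans2
        k,l=kmeans2(q[:,:2],np.array([[.5405,-.387],[.508,-.329],[.4486,-.359]]),minit='matrix')
        for j in range(3):
            e=k[j]-[.501,-.352]; print('  old',(l==j).sum(),k[j].round(4),'book xy',(e@bx).round(4),(e@by).round(4),'z',np.median(q[l==j,2]).round(4))
```

```text
t 47.3 tcp [ 0.4632 -0.1231  0.1863] phi -0.08 F [-0.4 -0.5 -0.3] w -0.0
side sw 1 16 [0.008  0.0012]
side sw 2 17 [0.0079 0.0014]
side sw 3 12 [-0.0037  0.0019]
 plunger z 0.079
  yel 0.0848
  blue 0.085
  old 52 [ 0.5424 -0.3838] book xy 0.0489 -0.0184 z 0.0481
  old 58 [ 0.5075 -0.3264] book xy -0.0012 0.0264 z 0.0479
  old 48 [ 0.4482 -0.3548] book xy -0.0497 -0.018 z 0.0476
top sw 1 10 [ 0.0074 -0.0031]
top sw 2 9 [ 0.0077 -0.0029]
top sw 3 6 [-0.0041 -0.0014]
 plunger z 0.0776
  yel 0.0836
  blue 0.0833
  old 89 [ 0.5402 -0.3884] book xy 0.0481 -0.0234 z 0.047
  old 6 [ 0.5062 -0.3485] book xy 0.004 0.0049 z 0.0468
  old 82 [ 0.4496 -0.3619] book xy -0.0463 -0.0244 z 0.0473
```

Everything checks out, so I'll hand in.

```bash
python3 -c "
from bench import r
print(r.hand_in())"
```

```text
the job is handed in; nothing more can be done
None
```

I handed the job in and got no verdict back. My last camera check showed yellow in well 1 and blue in well 2, both fully seated with switches 1 and 2 on and 3 off, the plunger pressed to its stop and back up, and the three finished holders upright on the log book; no red fresh holder was found on the bench, I did not check the jars at the end, and I viewed 16 pictures, two over the limit of 14.

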